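# Check the bobbin case's lid hinge

## Robot

A 6-joint arm with a two-finger parallel gripper is mounted at the origin on the work surface. World frame = base frame: x ahead of the robot, y to its left, z up, the work surface at z = 0. Lengths are in mm, angles in rad, forces in N, time in s.
With the tool pointing down it reaches from about 350 to 775 mm from the base axis. Payload 7.3 kg.
Tool frame: the origin (TCP) lies at the centre of the arm's flange, where the gripper is bolted on; the fingertips stand 178 mm ahead of it and the grasp point (between the pads) lies 159 mm ahead of it; z points along the fingers, y is the direction in which the jaws open and shut (so a half turn about z gives the same grasp; the last joint's range is limited). The gripper opens to 92 mm and grips with 3 to 60 N. Pads are 19 mm wide; open, the fingers measure 130 mm over their backs; the gripper's body (75 mm by 190 mm) begins 47 mm behind the grasp point.
Start: joints at [-1.44, 0.342, 1.524, -0, 1.275, -0.146], TCP at [143.491, -505.013, 404.741] pointing down, gripper open.
Joint ranges: [-2.53, 2.53], [-0.77, 2.02], [0.04, 2.7], [-1, 4.14], [0.28, 2.66], [-3.11, 3.11]. Speed limits (rad/s): [2.57, 2.57, 3.14, 3.14, 3.14, 3.14].

## Interface

Orientations are given as [roll, pitch, yaw] about the fixed x, y, z axes, in that order (R = Rz(yaw) Ry(pitch) Rx(roll)).
In Python, from plant import status, viewer, ticket gives the robot as it stands.
- The arm moves only by the tool play_rows, never from a script. Its argument "commands" is a list of rows, each an object with "offset": the shift along the tool's x, y, z in m, a list of three; "twist": the turn about the tool's z in degrees. A call has 1 to 5 rows; each row shifts and turns the commanded pose from where the row before left it, along the tool's axes as they then stand; what a row does not reach is not made up. A row lasts 1/10 s, in which the tool goes at most 50 mm and 8.59 degrees, less where a joint would pass 70% of its speed; a pose out of reach is approached as far as the arm can. A call with a gripper value outside its range is refused whole. "jaw" is the closure in counts, from 0 (fully open) to 255 (shut), set as the call begins (left out, the last holds). The fingers move at their own pace and stop on an object; the grip force is fixed at half the most. Time passes only in rows, so rows that do not move let the fingers close. It gives the time, the measured TCP pose, the force and the opening at its end, in the units of the state.
- status.get_obs(): the state, without advancing time (a new reading comes with each control period).
- viewer.capture(name): name is "scene" or "top" or "wrist"; returns the picture (400x640x3 uint8, red, green, blue); there is no depth.
- viewer.camera_params(name): a dict with "fov_y" (degrees; the focal length in pixels is half the picture's height over the tangent of half this angle, whatever the lens; pixels are square), "cx", "cy" (the principal point, pixels), "rvec" (rotation vector, rad) and "tvec" (3), from world to camera coordinates, as OpenCV has them; the wrist camera has in their place "T_tool_cam" (4x4, takes a point from camera to tool coordinates, whose origin is the TCP and whose axes are the flange's). Camera axes: x right, y down, z forward; pixel columns grow to the right and rows downward; lengths in mm; the calibration is good to about 2 mm. A picture is of the moment at which its call begins: read the wrist's pose just before it. camera_params takes no time and is no camera call.
- ticket.close_job(): hands the job in, once; it reports no verdict.
The state is a dict: "time": time; "joint_positions": joint angles; "dq": joint speeds; "tau": joint torques, N m; "tool_pos": TCP position; "tcp_rot": TCP orientation; "contact_force": force on the tool from outside, world axes, zero at the start; "moment": the same for the moment, N m; "grip_width": finger opening in mm.
Only numpy, scipy, OpenCV 4.12 (cv2) and the standard library are available. Lean on these libraries where they do the work, as an engineer would, in place of code of your own. Each camera call takes 0.05 s, during which the arm holds its last target.

## Task

The bobbin case stands crowded against the thread cones and its lid hinge wants checking in the clear. Carry the case with its lid shut to the green cutting mat, set it down gently and upright over the yellow ring in the middle and let go; then take the lid by its orange handle and swing it slowly all the way back to its stop and all the way shut again, to feel whether the hinge binds. Leave the case shut on the ring and do not disturb the other things.

Things in the scene. Friction and masses are not known exactly. Their poses are not given: they have to be found in the camera images.
- case: Loose grey bobbin box, 105 mm long (x), 60 wide (y), 42 high without lid; about 0.75 kg in all. Origin: centre of underside, z up. Blue lid (flat frame with two windows) hinged at its +x end, orange handle at its -x end. Shut lid lies 43 to 50 mm above the underside and is only 54 mm wide, so the side walls can be gripped across y from above. Starts on the stand's board, handle end roughly towards the robot.
- case_lid (a joint): Lid angle in rad: 0 shut, growing as the handle end rises; open stop at 1.75 (just past upright). Hinge friction (about 0.09 N m) holds the light lid at any angle; it takes 1 to 2 N at the handle to move it.
- case_handle (a point): Middle of the orange handle: a round sleeve 12 mm thick, 43 mm long, parallel to the case's y, turning freely on its axle, so it rolls as the lid swings while the fingers hold it. A thin steel arm at each end joins it to the lid. Its axis is 38 mm beyond the lid's free edge: finger room both sides. Shut, it is 47 mm above the case's underside.
- case_hinge (a point): Middle of the hinge axis: 52.5 mm from the case's centre towards +x, 43 mm above its underside; the axis runs along the case's y. The handle's centre is 143 mm from it along the lid and 4 mm outside the lid's inner face (above, when shut).
- mat: Green cutting mat, fixed, 240 mm (its x) by 260 mm (y) by 3 mm thick, pale grid lines, yellow ring of 90 mm diameter round its middle. Origin: middle of its underside, on the table.
- stand: Fixed thread stand: plywood board 250 mm (x) by 240 mm (y), 6 mm thick, on which the case rests. Origin on the table about under the case; the board runs from 90 mm in front (-x) to 160 mm behind. Four thread cones on pegs, 90 mm high over the table, 48 mm thick, in a row along y 118 mm behind (+x) the origin.
- cone: Loose red thread cone, 48 mm diameter, 85 mm high, standing on a far corner of the mat; origin centre of its foot. Leave alone.
- chalk: White tailor's chalk, 45 x 18 x 10 mm, lying on the other far corner of the mat; origin centre of its underside. Leave alone.
- pin_tin: Brass pin tin, 32 mm diameter, 22 mm high, on the stand's board at a front corner; origin centre of its underside. Leave alone.
- tape: Yellow round tape-measure case, 56 mm diameter, 16 mm high, on the table; origin centre of its underside. Leave alone.
- mug: Blue mug, 76 mm diameter plus handle, 90 mm high; origin centre of its foot. Leave alone.
- screwdriver: Screwdriver with orange handle, lying on the table at the left; origin on its underside. Leave alone.
- clapper: Wooden pressing block, 200 x 55 x 35 mm, on the table at the right; origin centre of its underside. Leave alone.
There are look-alikes about, which are no part of the job. There is more than one size of the case; the one meant has the size given above.

How it is judged (in metres and radians):
On the way, in this order (a step that is already met when the one before it is completed fails the run):
1. the shut case stands on the mat over the ring, let go (horizontal distance between case and mat below 0.05 m and z of case in the frame of mat below 0.008 m and angle between case's own z axis and vertical below 0.08 rad and value of joint case_lid below 0.06 rad and linear speed of case below 0.02 m/s and contact force between the fingers and case below 0.1 N), for 0.2 s.
2. the lid is swung back to its stop, the case still standing on the ring (horizontal distance between case and mat below 0.05 m and z of case in the frame of mat below 0.008 m and angle between case's own z axis and vertical below 0.08 rad and value of joint case_lid above 1.65 rad), for 0.1 s.
3. the lid is swung shut again (horizontal distance between case and mat below 0.05 m and z of case in the frame of mat below 0.008 m and angle between case's own z axis and vertical below 0.08 rad and value of joint case_lid below 0.06 rad), for 0.1 s.
At the end, for the whole second after the job is handed in: The case stands upright (within 0.08 rad) on the mat, its centre within 50 mm of the mat's middle, at rest, its lid shut (below 0.06 rad) (all of step 3 and linear speed of case below 0.02 m/s); the robot touches nothing.
It fails at once if the lid flung or slammed (faster than 3.5 rad/s) (velocity of joint case_lid above 3.5 rad/s or velocity of joint case_lid below -3.5 rad/s).
It fails at once if the lid opened (over 0.2 rad) before the case stands on the ring (value of joint case_lid above 0.2 rad and horizontal distance between case and mat above 0.08 m).
It fails at once if the case dropped (over 0.5 m/s out of the fingers) (linear speed of case above 0.5 m/s and contact force between the fingers and case below 0.1 N).
It fails at once if the case tipped over 0.5 rad (angle between case's own z axis and vertical above 0.5 rad).
It fails at once if another thing moved more than 30 mm or knocked over (distance of any of cone, chalk, pin_tin, tape, mug, screwdriver, clapper from where it was at the start of the episode above 0.03 m or angle between any of cone, mug, pin_tin's own z axis and vertical above 0.5 rad).
It also fails if it takes over 69 s, if anything falls off the work surface, if the arm or the gripper's body presses on something with over 40 N, if the wrist force passes 120 N, or if a joint passes its speed limit or range.

## Working session

There is one attempt and no reset: what is moved stays moved. The work goes in short steps, Python scripts to look and compute and a tool call to move; the robot and the scene stay as the last step left them, time stands still between calls to the robot, and variables do not carry over. Pictures are saved under pics/ and viewed, and the job is handed in when it is done.

Besides the shell and the picture viewer there is one more tool, called after "Request:" by a JSON object that holds its "name" and its "arguments". play_rows: Moves the arm, as the interface text tells. Its arguments: {"type":"object","properties":{"commands":{"type":"array"},"jaw":{"type":"number"}},"required":["commands"]}

```bash
mkdir -p pics; ls; python3 - <<'E'
from plant import status, viewer
import cv2
print(status.get_obs())
for n in ["scene","top","wrist"]:
    im=viewer.capture(n); cv2.imwrite(f"pics/{n}0.png",im[:,:,::-1])
    print(n,viewer.camera_params(n))
E
```

```text
pics
{'time': 0.0, 'joint_positions': array([-1.43999345e+00,  3.42701178e-01,  1.52501567e+00, -1.78028362e-05,
        1.27540635e+00, -1.46031448e-01]), 'dq': array([ 0.00326264, -0.00043589,  0.00101187, -0.00139523,  0.00125458,
        0.00065079]), 'tau': array([ 9.69883399e-05, -4.31234050e+01, -2.44217044e+01,  7.20440154e-02,
        5.61321003e-02, -1.31546972e-04]), 'tool_pos': array([ 143.47346113, -504.86943028,  404.05641376]), 'tcp_rot': array([-3.14007592e+00, -2.05871230e-04,  2.76839368e-01]), 'contact_force': array([-0.38027803, -0.55780226,  0.12206078]), 'moment': array([ 0.00768089, -0.02430639, -0.02123914]), 'grip_width': 91.44094710028254}
scene {'fov_y': 42.616200243323284, 'cx': 322.4568638372195, 'cy': 192.69948513243762, 'rvec': array([ 1.98392876,  1.62924977, -0.59294551]), 'tvec': array([ -75.54116227, -357.15921561, 1911.74730739])}
top {'fov_y': 44.48942118307885, 'cx': 323.2741751735524, 'cy': 204.02061880455017, 'rvec': array([ 2.14209369, -2.17363604,  0.12957505]), 'tvec': array([   4.48028598,  490.74999478, 1973.67477115])}
wrist {'fov_y': 62.178303351983445, 'cx': 319.6485063694897, 'cy': 198.16299445265093, 'T_tool_cam': array([[ 1.50832171e-05, -9.68315856e-01, -2.49728659e-01,
         6.61434626e+01],
       [ 9.99999842e-01, -1.25768594e-04,  5.48062603e-04,
        -3.43659883e-01],
       [-5.62105731e-04, -2.49728627e-01,  9.68315701e-01,
         1.96242852e+01],
       [ 0.00000000e+00,  0.00000000e+00,  0.00000000e+00,
         1.00000000e+00]])}
```

View pics/scene0.png

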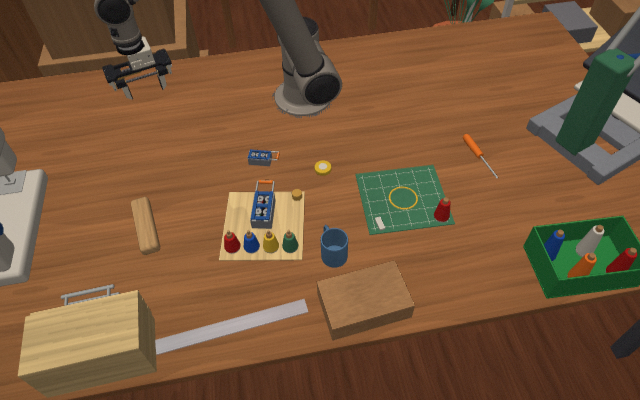

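View pics/top0.png

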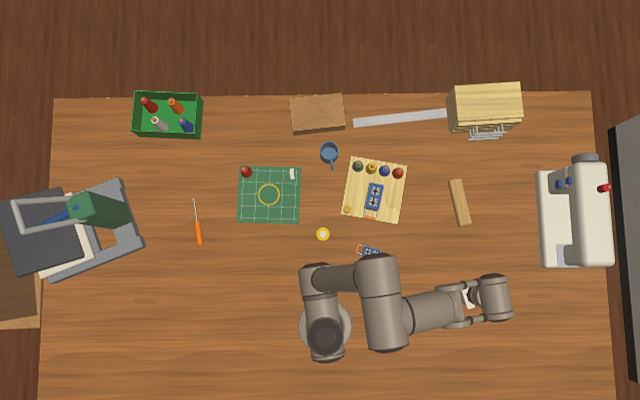

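View pics/wrist0.png

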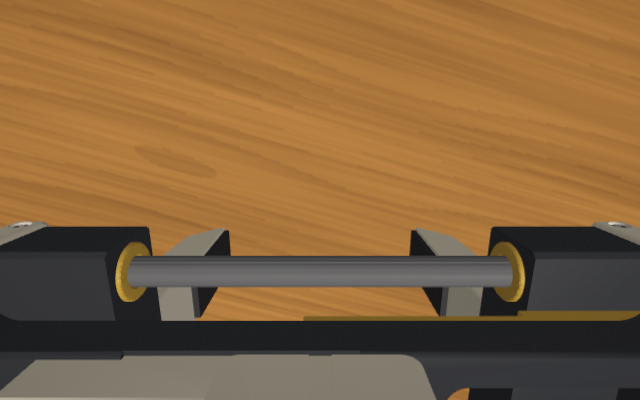

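Two candidates: one on the stand's board (scene ~(262,205), top ~(374,196)), and a smaller one on the bare table (scene ~(262,157), top ~(369,251)). The description says the case is on the board, so I'll confirm that in a crop with measured sizes.

```bash
cat > h.py <<'E'
import numpy as np, cv2
from scipy.spatial.transform import Rotation as R
from plant import status, viewer
def K(p):
    f=200/np.tan(np.radians(p['fov_y'])/2); return f
def cam(n,obs=None):
    p=viewer.camera_params(n); f=K(p)
    if n=="wrist":
        T=np.eye(4); T[:3,:3]=R.from_euler('xyz',obs['tcp_rot']).as_matrix(); T[:3,3]=obs['tool_pos']
        M=T@p['T_tool_cam']; return f,p['cx'],p['cy'],M[:3,:3],M[:3,3]
    Rm=cv2.Rodrigues(np.array(p['rvec']))[0]
    return f,p['cx'],p['cy'],Rm.T,-Rm.T@np.array(p['tvec'])
def ray(c,u,v):
    f,cx,cy,Rm,o=c; d=Rm@np.array([(u-cx)/f,(v-cy)/f,1]); return o,d/np.linalg.norm(d)
def onz(c,u,v,z):
    o,d=ray(c,u,v); return o+d*(z-o[2])/d[2]
def proj(c,P):
    f,cx,cy,Rm,o=c; q=Rm.T@(np.array(P,float)-o); return np.array([f*q[0]/q[2]+cx,f*q[1]/q[2]+cy])
def tri(*rs):
    A=0;b=0
    for o,d in rs:
        Pm=np.eye(3)-np.outer(d,d); A=A+Pm; b=b+Pm@o
    x=np.linalg.solve(A,b); return x,[round(float(np.linalg.norm((np.eye(3)-np.outer(d,d))@(x-o))),1) for o,d in rs]
def shot(n,name):
    o=status.get_obs(); im=viewer.capture(n)[:,:,::-1].copy(); cv2.imwrite(f"pics/{name}.png",im); return o,im
def pix(im,lo,hi,roi):
    x0,y0,x1,y1=roi; h=cv2.cvtColor(im,cv2.COLOR_BGR2HSV); m=np.zeros(h.shape[:2],np.uint8)
    m[y0:y1,x0:x1]=cv2.inRange(h,lo,hi)[y0:y1,x0:x1]; return m
E
python3 - <<'E'
from h import *
t=cv2.imread('pics/top0.png'); s=cv2.imread('pics/scene0.png')
a=cv2.resize(t[145:265,325:415],None,fx=4.4,fy=4.4,interpolation=cv2.INTER_CUBIC)
b=cv2.resize(s[145:265,210:310],None,fx=4.4,fy=4.4,interpolation=cv2.INTER_CUBIC)
o=np.zeros((528,800,3),np.uint8); o[:a.shape[0],:396]=a[:,:396]; o[:b.shape[0],400:]=b[:,:400]
cv2.imwrite('pics/crop0.png',o)
ct=cam('top');cs=cam('scene')
# ring
for n,im,c,roi in(('top',t,ct,(240,165,300,225)),('scene',s,cs,(375,180,435,215))):
    m=pix(im,(22,120,120),(33,255,255),roi); ys,xs=np.nonzero(m); 
    e=cv2.fitEllipse(np.stack([xs,ys],1).astype(np.float32)); print(n,'ring',e,onz(c,*e[0],3))
    g=pix(im,(50,80,30),(90,255,255),(230,155,310,230) if n=='top' else (350,160,460,240))
    q=cv2.minAreaRect(np.stack(np.nonzero(g)[::-1],1).astype(np.float32)); print([onz(c,*p,3).round() for p in cv2.boxPoints(q)])
for n,im,c,rois in(('top',t,ct,((360,180,385,222),(350,238,385,265))),('scene',s,cs,((245,175,280,230),(240,145,285,170)))):
    for roi in rois:
        m=pix(im,(100,90,40),(125,255,255),roi); ys,xs=np.nonzero(m);print(n,'blue',xs.size,xs.mean(),ys.mean())
        pts=np.array([onz(c,x,y,53)[:2] for x,y in zip(xs,ys)],np.float32);print(cv2.minAreaRect(pts))
        m=pix(im,(3,130,120),(17,255,255),roi); ys,xs=np.nonzero(m);print(n,'orange',xs.size,xs.mean(),ys.mean(),onz(c,xs.mean(),ys.mean(),53))
E
```

```text
top ring ((268.3851318359375, 194.08587646484375), (20.018190383911133, 20.61803436279297), 67.43165588378906) [539.09442987 225.26520748   3.        ]
[array([429., 358.,   3.]), array([665., 349.,   3.]), array([651.,  93.,   3.]), array([414., 104.,   3.])]
scene ring ((402.998779296875, 197.5187225341797), (21.651866912841797, 27.489336013793945), 99.62564849853516) [537.47980895 230.04021503   3.        ]
[array([413., 108.,   3.]), array([425., 412.,   3.]), array([664., 351.,   3.]), array([649.,  75.,   3.])]
top blue 168 373.8809523809524 196.3095238095238
((516.7527465820312, -208.9362030029297), (52.626155853271484, 103.61482238769531), 75.71127319335938)
top orange 82 367.8292682926829 218.9512195121951 [ 424.61630437 -181.53319392   53.        ]
top blue 42 369.35714285714283 250.26190476190476
((300.9488830566406, -190.86813354492188), (31.281015396118164, 69.16410064697266), 9.716785430908203)
top orange 487 364.10677618069815 246.15400410677617 [ 315.47167695 -163.83316363   53.        ]
scene blue 322 261.7950310559006 205.51242236024845
((515.7811889648438, -205.5965118408203), (54.21184158325195, 106.82581329345703), 76.54356384277344)
scene orange 523 261.73231357552584 182.4321223709369 [ 429.34600463 -195.62728253   53.        ]
scene blue 124 259.14516129032256 154.2016129032258
((308.7252502441406, -190.01507568359375), (69.70587921142578, 37.16576385498047), 72.34298706054688)
scene orange 716 262.9413407821229 156.91899441340783 [ 323.26755594 -179.41667954   53.        ]
```

View pics/crop0.png

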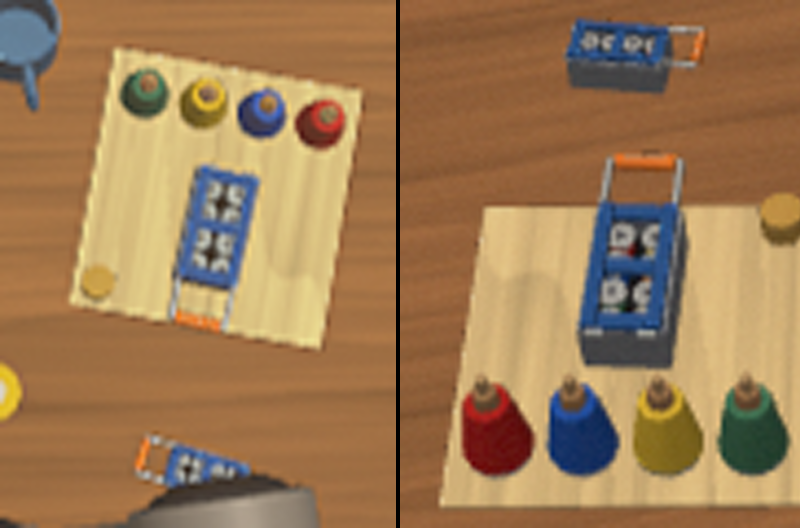

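The board case measures about 105 x 53 mm with the handle towards the robot, so it fits the description. The table one is about 69 x 31, so it's the look-alike. Mat middle is about (538, 227). I'll turn to the case yaw (about -14.3°) and move over for wrist views.

Request:
{"name": "play_rows", "arguments": {"commands": [{"offset": [0,0,0],"twist": 7.6},{"offset": [0,0,0],"twist": 7.6},{"offset": [0,0,0],"twist": 7.6},{"offset": [0,0,0],"twist": 7.4},{"offset": [0.01,-0.018,0],"twist": 0}], "jaw": 0}}

```text
time: 0.65
tool_pos: [156.8, -490.9, 404.3]
tcp_rot: [3.141, 0.001, -0.256]
contact_force: [0.5, -0.8, 0.4]
grip_width: 91.7
```

Request:
{"name": "play_rows", "arguments": {"commands": [{"offset": [0.0225,-0.04,0],"twist": 0},{"offset": [0.0225,-0.04,0],"twist": 0},{"offset": [0.0225,-0.04,0],"twist": 0},{"offset": [0.0225,-0.04,0],"twist": 0},{"offset": [0.0225,-0.04,0],"twist": 0}]}}

```text
time: 1.15
tool_pos: [317.1, -322.6, 404.6]
tcp_rot: [-3.142, 0.0, -0.251]
contact_force: [0.5, -0.6, -0.4]
grip_width: 91.9
```

Request:
{"name": "play_rows", "arguments": {"commands": [{"offset": [0.0225,-0.04,0],"twist": 0},{"offset": [0.0225,-0.04,0],"twist": 0},{"offset": [0.0225,-0.04,0],"twist": 0},{"offset": [0.0225,-0.04,0],"twist": 0},{"offset": [0,0,0],"twist": 0}]}}

```text
time: 1.65
tool_pos: [445.5, -187.7, 404.5]
tcp_rot: [-3.14, -0.001, -0.244]
contact_force: [0.1, -0.3, -0.1]
grip_width: 91.9
```

```bash
python3 - <<'E'
from h import *
o,im=shot('wrist','w1'); np.save('w1.npy',np.r_[o['tool_pos'],o['tcp_rot']]); print(o['time'],o['tool_pos'],o['tcp_rot'],o['joint_positions'])
E
```

```text
1.65 [ 445.518172  -187.7116678  404.4613678] [-3.14009665e+00 -5.19743009e-04 -2.44451942e-01] [-0.55792222  0.26617833  1.63384317  0.00167325  1.24153848  1.25678465]
```

View pics/w1.png

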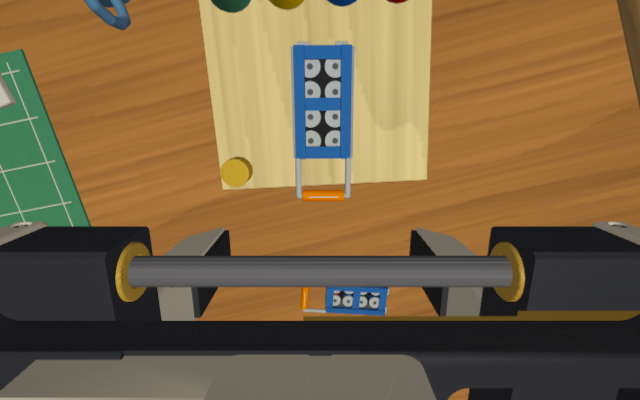

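The lid is at x 293–352, y 45–158, the handle at (323,196), and the small look-alike at (357,300). Now a second view, moved 60 mm forward.

Request:
{"name": "play_rows", "arguments": {"commands": [{"offset": [0.03,0,0],"twist": 0},{"offset": [0.03,0,0],"twist": 0},{"offset": [0,0,0],"twist": 0},{"offset": [0,0,0],"twist": 0}]}}

```text
time: 2.1
tool_pos: [500.6, -207.1, 404.0]
tcp_rot: [-3.142, 0.002, -0.251]
contact_force: [-0.5, 0.5, 0.4]
grip_width: 91.9
```

```bash
cat > meas.py <<'E'
from h import *
def lidpts(im,roi):
    m=pix(im,(100,110,40),(125,255,255),roi)
    n,l,st,c=cv2.connectedComponentsWithStats(m); k=1+np.argmax(st[1:,4]); mm=(l==k).astype(np.uint8)
    q=cv2.boxPoints(cv2.minAreaRect(cv2.findContours(mm,0,1)[0][0] if False else np.stack(np.nonzero(mm)[::-1],1).astype(np.float32)))
    cc=cv2.findContours(mm,cv2.RETR_EXTERNAL,cv2.CHAIN_APPROX_NONE)[0]; cc=max(cc,key=cv2.contourArea)
    hull=cv2.convexHull(cc); ap=hull
    e=1
    while len(ap)>4 and e<30: ap=cv2.approxPolyDP(hull,e,True); e+=.5
    ap=ap[:,0,:].astype(float); 
    s=ap[np.argsort(ap[:,1])]; up=s[:2][np.argsort(s[:2,0])]; dn=s[2:][np.argsort(s[2:,0])]
    return np.r_[up,dn]  # farL farR nearL nearR
def handle(im,roi):
    m=pix(im,(3,150,120),(17,255,255),roi); n,l,st,c=cv2.connectedComponentsWithStats(m); k=1+np.argmax(st[1:,4]); return c[k],st[k]
E
python3 - <<'E'
from meas import *
o,im2=shot('wrist','w2'); 
p1=np.load('w1.npy'); im1=cv2.imread('pics/w1.png')
c1=cam('wrist',dict(tool_pos=p1[:3],tcp_rot=p1[3:])); c2=cam('wrist',o); print(o['time'],o['tool_pos'],o['tcp_rot'])
a=lidpts(im1,(250,20,400,190)); b=lidpts(im2,(250,40,400,240)); print(a,b)
P=[tri(ray(c1,*x),ray(c2,*y)) for x,y in zip(a,b)]
for x in P: print(x)
h1,h2=handle(im1,(250,150,400,215)),handle(im2,(250,190,400,250)); print(h1,h2); H=tri(ray(c1,*h1[0]),ray(c2,*h2[0])); print('handle',H)
Q=np.array([onz(c2,*y,56) for y in b]); print(Q, Q.mean(0)); 
L=Q[:2].mean(0)-Q[2:].mean(0); print(np.linalg.norm(L),np.degrees(np.arctan2(L[1],L[0])), np.linalg.norm(Q[0]-Q[1]))
hz=onz(c2,*h2[0],53); print('handle@53',hz, onz(c1,*h1[0],53))
E
```

```text
2.1 [ 500.55195714 -207.11310575  404.01116992] [-3.14155148e+00  1.83776354e-03 -2.51224603e-01]
[[293.  47.]
 [351.  45.]
 [296. 157.]
 [349. 157.]] [[288. 110.]
 [342. 109.]
 [291. 212.]
 [342. 212.]]
(array([ 574.20218582, -193.8146247 ,   45.98683641]), [0.2, 0.2])
(array([ 561.71929767, -245.74335091,   53.38899152]), [0.5, 0.5])
(array([ 473.9734505 , -169.86052607,   52.5443186 ]), [0.2, 0.2])
(array([ 461.39692722, -221.38368205,   54.64035775]), [0.1, 0.1])
(array([327.77908654, 200.06730769]), array([ 250,  182,  150,   33, 4160], dtype=int32)) (array([372.61564626, 238.82312925]), array([ 344,  227,   56,   23, 1176], dtype=int32))
handle (array([ 479.29912655, -216.08917001,  217.07288935]), [23.1, 23.1])
[[ 573.83971293 -194.90410883   56.        ]
 [ 561.89993331 -245.14688559   56.        ]
 [ 474.98742579 -170.21638107   56.        ]
 [ 461.8699258  -221.27269914   56.        ]] [ 518.14924946 -207.88501866   56.        ]
102.36262335213218 -13.721653587501908 51.64198828359913
handle@53 [ 423.76400941 -245.92722079   53.        ] [ 422.92917429 -190.45563821   53.        ]
```

View pics/w2.png

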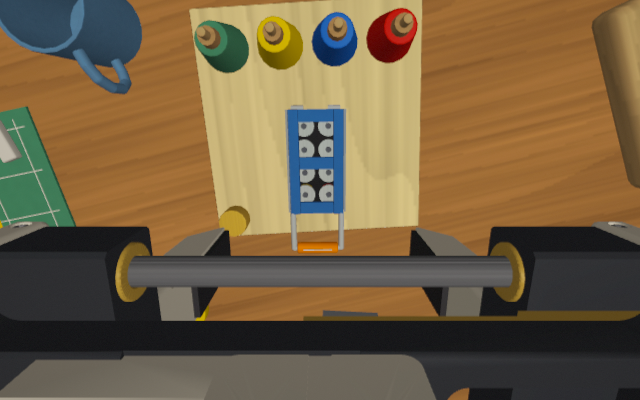

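Corner heights triangulate to 46–55 mm against the expected 56, which is fair for a 57 mm baseline. Case centre is about (518,-208), yaw about -13.9°. Next: centre over it and descend.

Request:
{"name": "play_rows", "arguments": {"commands": [{"offset": [0.016,-0.003,0.03],"twist": 0},{"offset": [0,0,0.04],"twist": -0.5},{"offset": [0,0,0.04],"twist": 0},{"offset": [0,0,0.03],"twist": 0},{"offset": [0,0,0],"twist": 0}]}}

```text
time: 2.65
tool_pos: [515.1, -207.0, 261.2]
tcp_rot: [-3.139, 0.009, -0.242]
contact_force: [-0.8, -0.0, -1.1]
grip_width: 91.6
```

```bash
python3 - <<'E'
from h import *
o,im=shot('wrist','w3'); print(o['time'],o['tool_pos'],o['tcp_rot'],o['contact_force'])
c=cam('wrist',o)
o2,s=shot('scene','s3')
cv2.imwrite('pics/s3c.png',cv2.resize(s[100:280,180:380],None,fx=3.2,fy=3.2))
E
```

```text
2.65 [ 515.10688338 -206.97559341  261.19405209] [-3.13941363  0.00863021 -0.24244359] [-0.80440267 -0.03560517 -1.06109426]
```

View pics/w3.png

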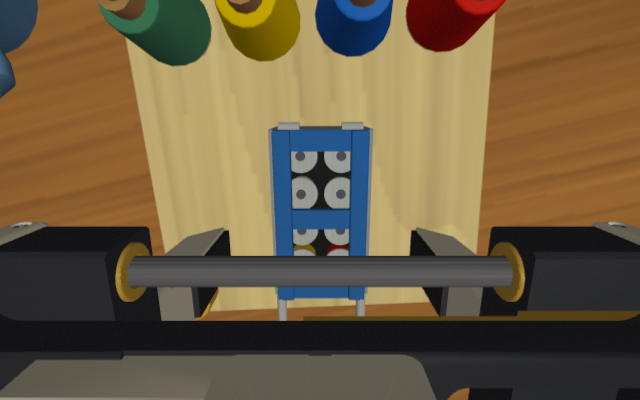

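View pics/s3c.png

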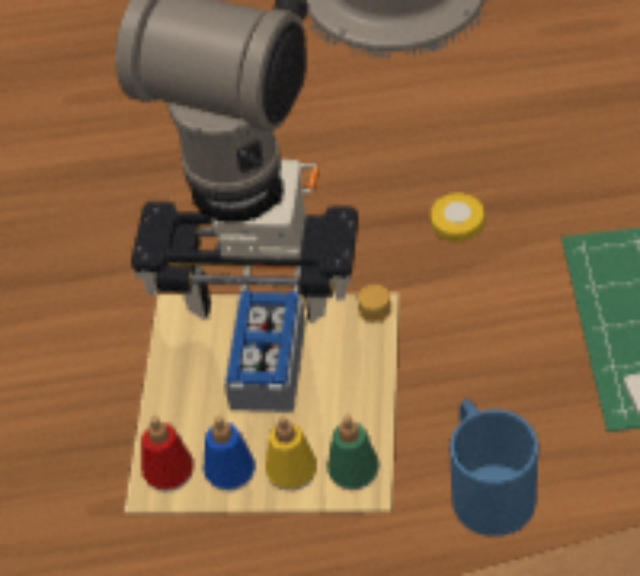

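Centred (lid x 270–371 around 320), aligned, cones clear. Descending to grasp height (TCP z about 191) and closing.

Request:
{"name": "play_rows", "arguments": {"commands": [{"offset": [0.001,0,0.03],"twist": 0},{"offset": [0,0,0.025],"twist": 0},{"offset": [0,0,0.015],"twist": 0},{"offset": [0,0,0],"twist": 0},{"offset": [0,0,0],"twist": 0}]}}

```text
time: 3.25
tool_pos: [518.9, -208.1, 196.8]
tcp_rot: [3.141, -0.003, -0.242]
contact_force: [0.5, 0.4, -0.2]
grip_width: 91.8
```

Request:
{"name": "play_rows", "arguments": {"commands": [{"offset": [0,0,0],"twist": 0},{"offset": [0,0,0],"twist": 0},{"offset": [0,0,0],"twist": 0},{"offset": [0,0,0],"twist": 0},{"offset": [0,0,0],"twist": 0}], "jaw": 255}}

```text
time: 3.75
tool_pos: [518.4, -207.7, 195.0]
tcp_rot: [3.141, -0.0, -0.241]
contact_force: [-1.6, 0.1, 1.3]
grip_width: 59.7
```

Request:
{"name": "play_rows", "arguments": {"commands": [{"offset": [0,0,0],"twist": 0},{"offset": [0,0,0],"twist": 0},{"offset": [0,0,0],"twist": 0},{"offset": [0,0,0],"twist": 0},{"offset": [0,0,0],"twist": 0}]}}

```text
time: 4.25
tool_pos: [518.4, -207.6, 195.0]
tcp_rot: [3.141, -0.0, -0.241]
contact_force: [-0.6, 0.4, 5.2]
grip_width: 59.9
```

Gripped, 59.9 mm across against the expected 60. Lifting straight up gently.

Request:
{"name": "play_rows", "arguments": {"commands": [{"offset": [0,0,-0.01],"twist": 0},{"offset": [0,0,-0.015],"twist": 0},{"offset": [0,0,-0.025],"twist": 0},{"offset": [0,0,-0.025],"twist": 0},{"offset": [0,0,-0.025],"twist": 0}]}}

```text
time: 4.75
tool_pos: [517.9, -207.2, 294.7]
tcp_rot: [-3.141, 0.003, -0.242]
contact_force: [-0.0, -1.7, -7.1]
grip_width: 60.1
```

Request:
{"name": "play_rows", "arguments": {"commands": [{"offset": [0,0,-0.015],"twist": 0},{"offset": [0,0,0],"twist": 0},{"offset": [0,0,0],"twist": 0},{"offset": [0,0,0],"twist": 0}]}}

```text
time: 5.15
tool_pos: [517.9, -207.3, 308.0]
tcp_rot: [-3.141, 0.003, -0.242]
contact_force: [-0.5, -0.1, -5.9]
grip_width: 60.0
```

```bash
python3 - <<'E'
from h import *
o,s=shot('scene','s4'); print(o['time'],o['tool_pos'],o['tcp_rot'],o['contact_force'],o['grip_width'])
cv2.imwrite('pics/s4c.png',cv2.resize(s[80:280,180:460],None,fx=2.8,fy=2.8))
for n in('scene','top'): print(n,[proj(cam(n),p).round(1) for p in([538,227,3],[518,-208,116+50])])
E
```

```text
5.15 [ 517.85829768 -207.29501017  308.00895872] [-3.14065384  0.00340244 -0.2416105 ] [-0.47854689 -0.07740054 -5.87931405] 60.02834532210932
scene [array([402.1, 197.8]), array([256.6, 181. ])]
top [array([268. , 194.4]), array([376.7, 191.9])]
```

View pics/s4c.png

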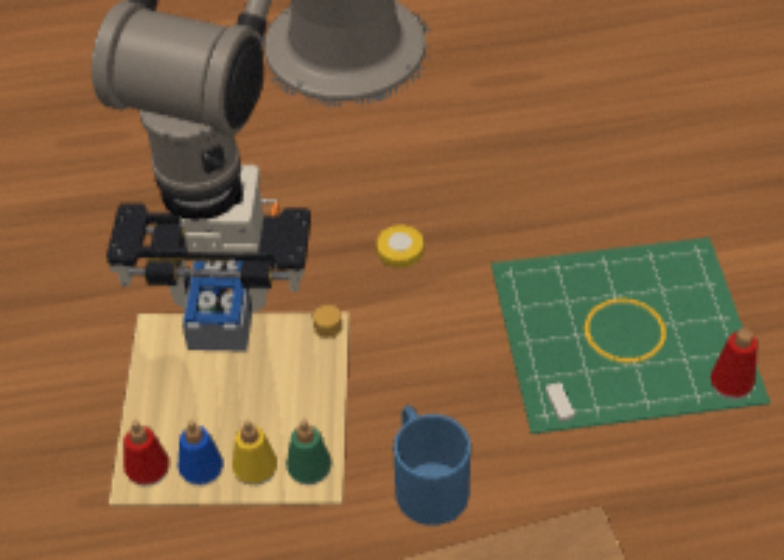

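Case lifted, lid shut, load about 6–7 N. Turning to the mat's yaw, then moving across about 435 mm.

Request:
{"name": "play_rows", "arguments": {"commands": [{"offset": [0,0,0],"twist": -2},{"offset": [0,0,0],"twist": -3},{"offset": [0,0,0],"twist": -3},{"offset": [0,0,0],"twist": -2},{"offset": [0,-0.01,0],"twist": -1}]}}

```text
time: 5.7
tool_pos: [518.9, -198.1, 308.6]
tcp_rot: [-3.141, 0.001, -0.05]
contact_force: [0.5, 0.4, -7.1]
grip_width: 59.8
```

Request:
{"name": "play_rows", "arguments": {"commands": [{"offset": [0,-0.02,0],"twist": 0},{"offset": [0,-0.03,0],"twist": 0},{"offset": [0,-0.03,0],"twist": 0},{"offset": [0,-0.03,0],"twist": 0},{"offset": [0,-0.03,0],"twist": 0}]}}

```text
time: 6.2
tool_pos: [525.6, -55.9, 309.1]
tcp_rot: [-3.141, 0.001, -0.05]
contact_force: [0.6, -0.2, -7.0]
grip_width: 59.8
```

Request:
{"name": "play_rows", "arguments": {"commands": [{"offset": [0,-0.03,0],"twist": 0},{"offset": [0,-0.03,0],"twist": 0},{"offset": [0,-0.03,0],"twist": 0},{"offset": [0,-0.03,0],"twist": 0},{"offset": [0,-0.03,0],"twist": 0}]}}

```text
time: 6.7
tool_pos: [532.8, 93.9, 309.1]
tcp_rot: [-3.142, 0.001, -0.05]
contact_force: [0.2, -0.9, -6.9]
grip_width: 59.8
```

Request:
{"name": "play_rows", "arguments": {"commands": [{"offset": [0,-0.03,0],"twist": 0},{"offset": [0,-0.03,0],"twist": 0},{"offset": [0,-0.03,0],"twist": 0},{"offset": [0,-0.02,0],"twist": 0},{"offset": [0,-0.01,0],"twist": 0}]}}

```text
time: 7.2
tool_pos: [538.6, 214.2, 308.9]
tcp_rot: [-3.141, 0.001, -0.048]
contact_force: [0.5, -0.4, -8.2]
grip_width: 60.0
```

```bash
python3 - <<'E'
from h import *
o,im=shot('wrist','w5'); print(o['time'],o['tool_pos'],o['tcp_rot'],o['contact_force'],o['grip_width'])
c=cam('wrist',o); print(proj(c,[538,227,3]))
m=pix(im,(50,80,30),(90,255,255),(0,0,640,225)); cnt=max(cv2.findContours(m,0,1)[0],key=cv2.contourArea)
ap=cv2.approxPolyDP(cv2.convexHull(cnt),4,True)[:,0]
for p in ap: print(p,onz(c,*map(float,p),3).round(1))
o,s=shot('scene','s5')
E
```

```text
7.2 [538.59984419 214.15582667 308.88304839] [-3.14149221e+00  1.48888477e-03 -4.77054215e-02] [ 0.53365258 -0.36673111 -8.15266802] 59.99066850381446
[305.17427982 190.5755545 ]
[142  43] [664.4 349.4   3. ]
[467  44] [651.4  91.4   3. ]
[448 224] [500.6  99.    3. ]
[429 224] [501.4 116.3   3. ]
```

View pics/w5.png

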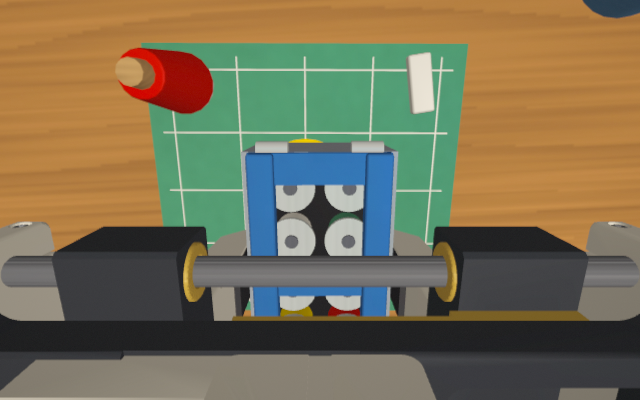

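View pics/s5.png

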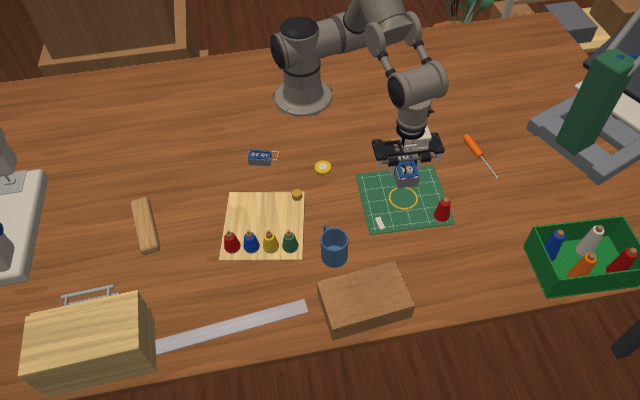

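Mat corners from the wrist put the middle at (538.1, 226.4), yaw -2.9°. That agrees with the ring. Nudge and descend gently.

Request:
{"name": "play_rows", "arguments": {"commands": [{"offset": [0,-0.0125,0.01],"twist": 0},{"offset": [0,0,0.025],"twist": 0},{"offset": [0,0,0.025],"twist": 0},{"offset": [0,0,0.02],"twist": 0},{"offset": [0,0,0.01],"twist": 0}]}}

```text
time: 7.8
tool_pos: [539.3, 223.6, 217.1]
tcp_rot: [3.14, 0.004, -0.051]
contact_force: [-1.4, -1.8, -7.7]
grip_width: 59.5
```

Request:
{"name": "play_rows", "arguments": {"commands": [{"offset": [0,0,0.008],"twist": 0},{"offset": [0,0,0.006],"twist": 0},{"offset": [0,0,0.004],"twist": 0},{"offset": [0,0,0],"twist": 0},{"offset": [0,0,0],"twist": 0}]}}

```text
time: 8.3
tool_pos: [540.2, 224.4, 202.2]
tcp_rot: [-3.141, -0.001, -0.05]
contact_force: [0.1, -0.1, -6.7]
grip_width: 60.0
```

Request:
{"name": "play_rows", "arguments": {"commands": [{"offset": [0,0,0.003],"twist": 0},{"offset": [0,0,0.002],"twist": 0},{"offset": [0,0,0.002],"twist": 0},{"offset": [0,0,0.001],"twist": 0},{"offset": [0,0,0],"twist": 0}]}}

```text
time: 8.8
tool_pos: [539.9, 224.4, 193.5]
tcp_rot: [3.141, 0.0, -0.05]
contact_force: [-0.7, -0.5, -7.0]
grip_width: 60.2
```

Request:
{"name": "play_rows", "arguments": {"commands": [{"offset": [0,0,0.001],"twist": 0},{"offset": [0,0,0.001],"twist": 0},{"offset": [0,0,0],"twist": 0}]}}

```text
time: 9.1
tool_pos: [540.0, 224.4, 192.0]
tcp_rot: [3.142, -0.0, -0.05]
contact_force: [-1.4, -0.2, -3.3]
grip_width: 59.6
```

Load is dropping, so contact is beginning. A touch more.

Request:
{"name": "play_rows", "arguments": {"commands": [{"offset": [0,0,0.001],"twist": 0},{"offset": [0,0,0],"twist": 0},{"offset": [0,0,0],"twist": 0}]}}

```text
time: 9.4
tool_pos: [540.0, 224.4, 192.0]
tcp_rot: [-3.142, -0.001, -0.05]
contact_force: [-3.5, -0.6, 5.4]
grip_width: 60.0
```

Request:
{"name": "play_rows", "arguments": {"commands": [{"offset": [0,0,0],"twist": 0},{"offset": [0,0,0],"twist": 0},{"offset": [0,0,0],"twist": 0},{"offset": [0,0,0],"twist": 0},{"offset": [0,0,0],"twist": 0}], "jaw": 0}}

```text
time: 9.9
tool_pos: [540.0, 224.4, 190.6]
tcp_rot: [3.142, -0.0, -0.05]
contact_force: [0.4, -1.3, -0.6]
grip_width: 90.9
```

Request:
{"name": "play_rows", "arguments": {"commands": [{"offset": [0,0,-0.02],"twist": 0},{"offset": [0,0,-0.04],"twist": 0},{"offset": [0,0,-0.05],"twist": 0},{"offset": [-0.02,0,-0.05],"twist": 0},{"offset": [-0.04,0,-0.03],"twist": 0}]}}

```text
time: 10.4
tool_pos: [482.7, 227.0, 380.4]
tcp_rot: [-3.14, -0.006, -0.051]
contact_force: [0.1, 0.6, 1.4]
grip_width: 92.0
```

Request:
{"name": "play_rows", "arguments": {"commands": [{"offset": [0,0,0],"twist": 0},{"offset": [0,0,0],"twist": 0},{"offset": [0,0,0],"twist": 0}]}}

```text
time: 10.7
tool_pos: [481.9, 227.1, 376.0]
tcp_rot: [3.141, 0.001, -0.05]
contact_force: [0.1, -0.1, 0.1]
grip_width: 91.8
```

```bash
python3 - <<'E'
from h import *
o,im=shot('wrist','w6'); print(o['time'],o['tool_pos'],o['tcp_rot']);np.save('w6.npy',np.r_[o['tool_pos'],o['tcp_rot']])
E
```

```text
10.7 [481.88724243 227.13808855 375.95388469] [ 3.14086484e+00  1.26896244e-03 -4.97520991e-02]
```

View pics/w6.png

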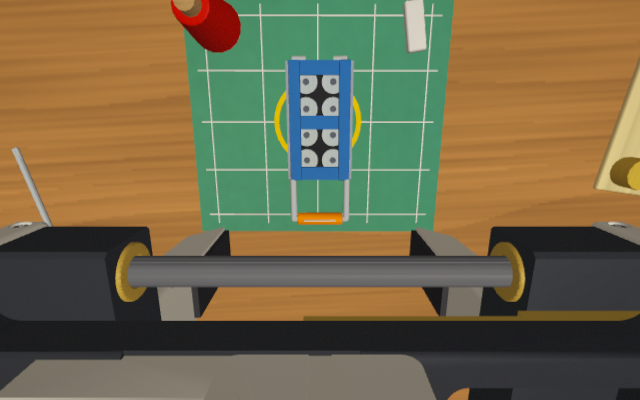

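Case stands shut centred on the ring; the handle is at (320,218). Second view from 50 mm further back, to triangulate the handle.

Request:
{"name": "play_rows", "arguments": {"commands": [{"offset": [-0.03,0,0],"twist": 0},{"offset": [-0.03,0,0],"twist": 0},{"offset": [0,0,0],"twist": 0},{"offset": [0,0,0],"twist": 0}]}}

```text
time: 11.15
tool_pos: [422.1, 230.3, 376.3]
tcp_rot: [3.141, 0.001, -0.049]
contact_force: [0.5, -0.1, 0.1]
grip_width: 91.8
```

```bash
python3 - <<'E'
from meas import *
o,im2=shot('wrist','w7'); p=np.load('w6.npy'); im1=cv2.imread('pics/w6.png')
c1=cam('wrist',dict(tool_pos=p[:3],tcp_rot=p[3:])); c2=cam('wrist',o); print(o['time'],o['tool_pos'],o['tcp_rot'])
def hd(im,roi):
    m=pix(im,(3,215,150),(15,255,255),roi); n,l,st,c=cv2.connectedComponentsWithStats(m); k=1+np.argmax(st[1:,4]); return c[k],st[k]
h1=hd(im1,(280,200,360,229)); h2=hd(im2,(280,120,360,200)); print(h1,h2)
print('handle',tri(ray(c1,*h1[0]),ray(c2,*h2[0])), onz(c1,*h1[0],50),onz(c2,*h2[0],50))
a=lidpts(im1,(250,20,400,200)); b=lidpts(im2,(250,0,400,160)); print(a,b)
for x,y in zip(a,b): print(tri(ray(c1,*x),ray(c2,*y)))
Q=np.array([onz(c1,*y,53) for y in a]); print(Q.round(1),Q.mean(0)); L=Q[:2].mean(0)-Q[2:].mean(0); print(np.linalg.norm(L),np.degrees(np.arctan2(L[1],L[0])))
# rear small hinge etc; top-view ring check
for c,im in((c1,im1),):
    m=pix(im,(22,140,140),(33,255,255),(260,70,380,170)); e=cv2.fitEllipse(np.stack(np.nonzero(m)[::-1],1).astype(np.float32)); print('ring',onz(c,*e[0],3))
E
```

```text
11.15 [422.12497221 230.3058113  376.32084789] [ 3.14096839e+00  8.04155500e-04 -4.94296619e-02]Traceback (most recent call last):
  File "<stdin>", line 6, in <module>
  File "<stdin>", line 5, in hd
    return _wrapfunc(a, 'argmax', axis=axis, out=out, **kwds)
    return bound(*args, **kwds)
ValueError: attempt to get argmax of an empty sequence
```

View pics/w7.png

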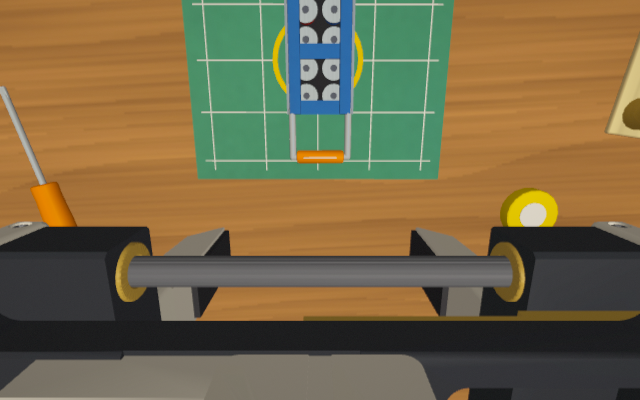

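```bash
python3 - <<'E'
from meas import *
o=status.get_obs(); im2=cv2.imread('pics/w7.png'); p=np.load('w6.npy'); im1=cv2.imread('pics/w6.png')
np.save('w7.npy',np.array([422.12497221,230.3058113,376.32084789,3.14096839,8.04155500e-04,-4.94296619e-02])); p2=np.load('w7.npy')
c1=cam('wrist',dict(tool_pos=p[:3],tcp_rot=p[3:])); c2=cam('wrist',dict(tool_pos=p2[:3],tcp_rot=p2[3:]))
print(cv2.cvtColor(im2,cv2.COLOR_BGR2HSV)[155:160,320])
def hd(im,roi):
    m=pix(im,(3,180,150),(17,255,255),roi); n,l,st,c=cv2.connectedComponentsWithStats(m); k=1+np.argmax(st[1:,4]); s=st[k]; return np.array([s[0]+s[2]/2-.5,s[1]+s[3]/2-.5]),s
h1=hd(im1,(285,205,355,226)); h2=hd(im2,(285,140,355,172)); print(h1,h2)
print('handle',tri(ray(c1,*h1[0]),ray(c2,*h2[0])), onz(c1,*h1[0],50),onz(c2,*h2[0],50))
a=lidpts(im1,(250,20,400,200)); Q=np.array([onz(c1,*y,53) for y in a]); print(a,Q.round(1),Q.mean(0)); L=Q[:2].mean(0)-Q[2:].mean(0); print(np.linalg.norm(L),np.degrees(np.arctan2(L[1],L[0])))
b=lidpts(im2,(250,0,400,160)); print(b)
for x,y in zip(a[2:],b[2:]): print(tri(ray(c1,*x),ray(c2,*y)))
E
```

```text
[[ 18 255 232]
 [ 17 187 231]
 [ 17  99 224]
 [ 15  98 222]
 [ 17 255 225]]
(array([319.5, 218. ]), array([298, 213,  44,  11, 349], dtype=int32)) (array([320. , 156.5]), array([297, 151,  47,  12, 400], dtype=int32))
handle (array([448.54933037, 228.51298237,  49.31032096]), [0.1, 0.1]) [448.77930152 228.62012197  50.        ] [448.63129771 228.3928222   50.        ]
[[288.  61.]
 [350.  60.]
 [291. 178.]
 [348. 178.]] [[591.4 248.4  53. ]
 [589.6 195.6  53. ]
 [490.  253.1  53. ]
 [487.4 200.2  53. ]] [539.62217791 224.30607621  53.        ]
101.9014596896387 -2.610994060594655
[[287.   0.]
 [351.   0.]
 [290. 112.]
 [349. 112.]]
(array([489.73917121, 253.18715894,  51.38322973]), [0.1, 0.1])
(array([487.12769547, 200.34838093,  51.54887329]), [0.3, 0.3])
```

Handle triangulates to (448.6, 228.5, 49.3); expected height 50, fine. Case centre is (539.6, 224.3), yaw -2.7°, hinge about (591.5, 221.8, 46). Now a quarter turn with the jaws partly closed, so the inner finger clears the lid's edge.

Request:
{"name": "play_rows", "arguments": {"commands": [{"offset": [0,0,0],"twist": -8.2},{"offset": [0,0,0],"twist": -8.2},{"offset": [0,0,0],"twist": -8.2},{"offset": [0,0,0],"twist": -8.2},{"offset": [0,0,0],"twist": -8.2}], "jaw": 177}}

```text
time: 11.7
tool_pos: [422.9, 230.1, 376.5]
tcp_rot: [3.141, 0.0, 0.671]
contact_force: [0.0, -0.2, 0.4]
grip_width: 56.5
```

Request:
{"name": "play_rows", "arguments": {"commands": [{"offset": [0,0,0],"twist": -8.2},{"offset": [0,0,0],"twist": -8.2},{"offset": [0,0,0],"twist": -8.2},{"offset": [0,0,0],"twist": -8.2},{"offset": [0,0,0],"twist": -8.2}]}}

```text
time: 12.2
tool_pos: [422.9, 230.1, 376.5]
tcp_rot: [-3.141, 0.0, 1.387]
contact_force: [0.2, -0.3, 0.1]
grip_width: 27.6
```

Request:
{"name": "play_rows", "arguments": {"commands": [{"offset": [0,0.0135,0],"twist": -8.2},{"offset": [0,0.013,0.03],"twist": 0},{"offset": [0,0,0.03],"twist": 0},{"offset": [0,0,0],"twist": 0},{"offset": [0,0,0],"twist": 0}]}}

```text
time: 12.7
tool_pos: [448.6, 227.0, 316.9]
tcp_rot: [-3.14, 0.001, 1.524]
contact_force: [-0.5, -0.5, 1.5]
grip_width: 28.2
```

```bash
python3 - <<'E'
from h import *
o,im=shot('wrist','w8'); print(o['time'],o['tool_pos'],o['tcp_rot'],o['joint_positions'])
c=cam('wrist',o); print(proj(c,[448.7,228.5,50]))
o,im=shot('scene','s8'); cv2.imwrite('pics/s8c.png',cv2.resize(im[100:260,320:520],None,fx=3.5,fy=3.5))
E
```

```text
12.7 [448.61424068 227.00117251 316.90794942] [-3.14041620e+00  5.97917425e-04  1.52411472e+00] [ 3.15933105e-01  3.93657734e-01  1.71165964e+00 -1.64569610e-04
  1.03758733e+00  3.62698802e-01]
[320.98629695 199.87477135]
```

View pics/w8.png

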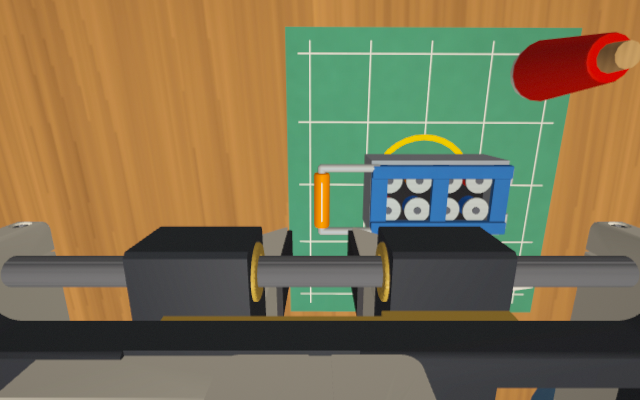

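View pics/s8c.png

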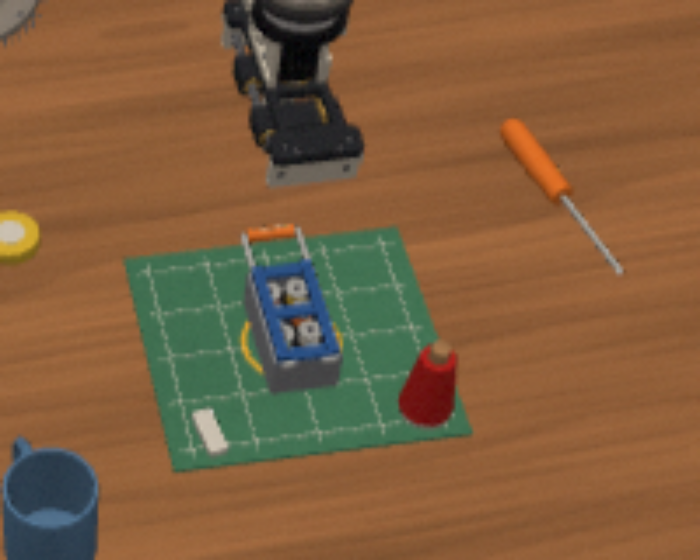

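Handle seen at (322,200), predicted (321,200). Descending 103 mm to straddle it.

Request:
{"name": "play_rows", "arguments": {"commands": [{"offset": [0.001,0,0.035],"twist": 0},{"offset": [0,0,0.03],"twist": 0},{"offset": [0,0,0.02],"twist": 0},{"offset": [0,0,0],"twist": 0},{"offset": [0,0,0],"twist": 0}]}}

```text
time: 13.3
tool_pos: [448.5, 228.3, 233.5]
tcp_rot: [3.14, -0.001, 1.525]
contact_force: [1.0, 0.4, -0.6]
grip_width: 28.4
```

Request:
{"name": "play_rows", "arguments": {"commands": [{"offset": [0,0,0.01],"twist": 0},{"offset": [0,0,0.007],"twist": 0},{"offset": [0,0,0],"twist": 0},{"offset": [0,0,0],"twist": 0}]}}

```text
time: 13.7
tool_pos: [447.8, 228.1, 215.2]
tcp_rot: [-3.142, 0.0, 1.525]
contact_force: [0.8, 0.6, -0.4]
grip_width: 27.6
```

```bash
python3 - <<'E'
from h import *
o,im=shot('scene','s9'); print(o['time'],o['tool_pos'],o['tcp_rot'],o['contact_force']); cv2.imwrite('pics/s9c.png',cv2.resize(im[120:240,340:480],None,fx=5,fy=5))
E
```

```text
13.7 [447.84482197 228.10737985 215.17384873] [-3.14156238e+00  8.56913460e-05  1.52467930e+00] [ 0.83987153  0.6097884  -0.36347154]
```

View pics/s9c.png

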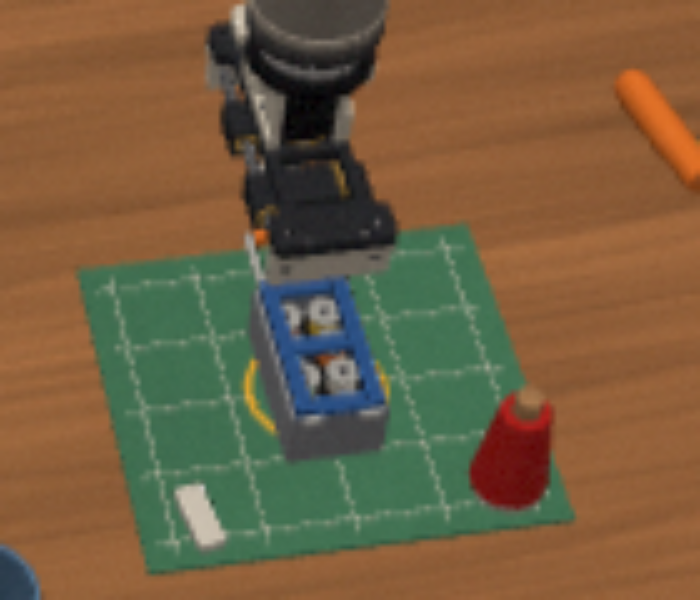

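Fingers straddle the handle with no contact. Closing.

Request:
{"name": "play_rows", "arguments": {"commands": [{"offset": [0,0,0],"twist": 0},{"offset": [0,0,0],"twist": 0},{"offset": [0,0,0],"twist": 0},{"offset": [0,0,0],"twist": 0},{"offset": [0,0,0],"twist": 0}], "jaw": 255}}

```text
time: 14.25
tool_pos: [448.3, 228.1, 215.4]
tcp_rot: [3.14, -0.0, 1.525]
contact_force: [3.0, -0.5, 0.9]
grip_width: 10.9
```

Request:
{"name": "play_rows", "arguments": {"commands": [{"offset": [0,0,0],"twist": 0},{"offset": [0,0,0],"twist": 0}]}}

```text
time: 14.45
tool_pos: [448.3, 228.1, 215.4]
tcp_rot: [3.14, -0.0, 1.525]
contact_force: [4.1, -0.0, 0.7]
grip_width: 10.9
```

Holding the sleeve. Computing the arc steps about the hinge.

```bash
python3 - <<'E'
import numpy as np
R=143.06;f=0.028
th=np.linspace(0,1.75,26); y=-R*np.cos(th+f); z=R*np.sin(th+f)
for i in range(25): print(i+1,th[i+1].round(2),(y[i+1]-y[i]).round(1),(-(z[i+1]-z[i])).round(1))
E
```

```text
1 0.07 0.6 -10.0
2 0.14 1.3 -9.9
3 0.21 2.0 -9.8
4 0.28 2.7 -9.6
5 0.35 3.4 -9.4
6 0.42 4.0 -9.2
7 0.49 4.7 -8.9
8 0.56 5.3 -8.5
9 0.63 5.8 -8.1
10 0.7 6.4 -7.7
11 0.77 6.9 -7.2
12 0.84 7.4 -6.7
13 0.91 7.9 -6.2
14 0.98 8.3 -5.6
15 1.05 8.6 -5.0
16 1.12 9.0 -4.4
17 1.19 9.3 -3.8
18 1.26 9.5 -3.1
19 1.33 9.7 -2.5
20 1.4 9.9 -1.8
21 1.47 10.0 -1.1
22 1.54 10.0 -0.4
23 1.61 10.0 0.3
24 1.68 10.0 1.0
25 1.75 9.9 1.7
```

Request:
{"name": "play_rows", "arguments": {"commands": [{"offset": [0,0.0006,-0.01],"twist": 0},{"offset": [0,0.0013,-0.0099],"twist": 0},{"offset": [0,0.002,-0.0098],"twist": 0},{"offset": [0,0,0],"twist": 0},{"offset": [0,0,0],"twist": 0}]}}

```text
time: 14.95
tool_pos: [451.4, 227.9, 245.1]
tcp_rot: [-3.142, -0.0, 1.525]
contact_force: [1.1, 0.5, 0.3]
grip_width: 11.5
```

```bash
python3 - <<'E'
from h import *
o,im=shot('scene','s10'); print(o['time'],o['tool_pos'],o['tcp_rot'],o['contact_force']); cv2.imwrite('pics/s10c.png',cv2.resize(im[120:240,340:480],None,fx=5,fy=5))
E
```

```text
14.95 [451.43784561 227.94598344 245.12677743] [-3.14151828e+00 -1.16126790e-04  1.52462431e+00] [1.13227012 0.50206406 0.30368718]
```

View pics/s10c.png

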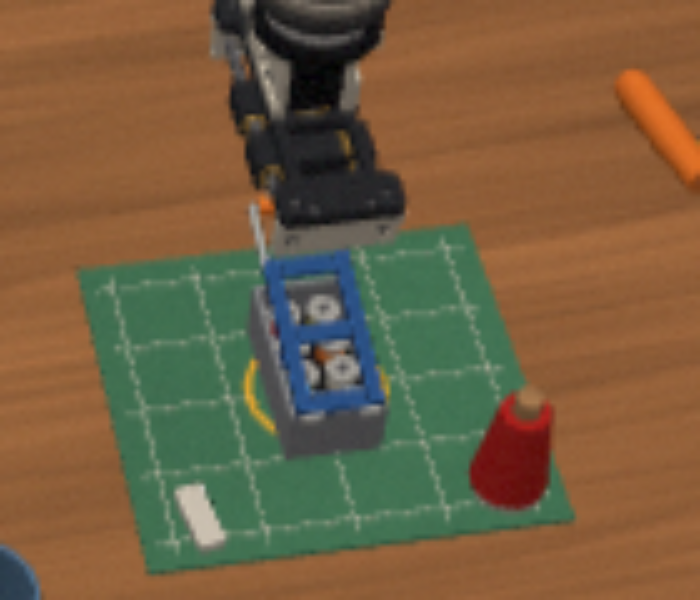

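The lid is opening, the case hasn't moved, and the force is about 1 N. Continuing the arc.

Request:
{"name": "play_rows", "arguments": {"commands": [{"offset": [0,0.0027,-0.0096],"twist": 0},{"offset": [0,0.0034,-0.0094],"twist": 0},{"offset": [0,0.004,-0.0092],"twist": 0},{"offset": [0,0.0047,-0.0089],"twist": 0},{"offset": [0,0.0053,-0.0085],"twist": 0}]}}

```text
time: 15.5
tool_pos: [471.8, 227.0, 291.3]
tcp_rot: [-3.14, 0.0, 1.525]
contact_force: [-4.6, -0.7, 1.5]
grip_width: 10.8
```

Request:
{"name": "play_rows", "arguments": {"commands": [{"offset": [0,0.0058,-0.0081],"twist": 0},{"offset": [0,0.0064,-0.0077],"twist": 0},{"offset": [0,0.0069,-0.0072],"twist": 0},{"offset": [0,0.0074,-0.0067],"twist": 0},{"offset": [0,0,0],"twist": 0}]}}

```text
time: 16.0
tool_pos: [499.5, 225.7, 321.9]
tcp_rot: [3.139, -0.001, 1.524]
contact_force: [-7.6, -1.0, 8.1]
grip_width: 11.1
```

```bash
python3 - <<'E'
from h import *
o,im=shot('scene','s11'); print(o['time'],o['tool_pos'],o['tcp_rot'],o['contact_force']); cv2.imwrite('pics/s11c.png',cv2.resize(im[120:240,340:480],None,fx=5,fy=5))
E
```

```text
16.0 [499.51929232 225.73138649 321.88212098] [ 3.13891887e+00 -8.04184264e-04  1.52427977e+00] [-7.63693015 -1.02223358  8.096933  ]
```

View pics/s11c.png

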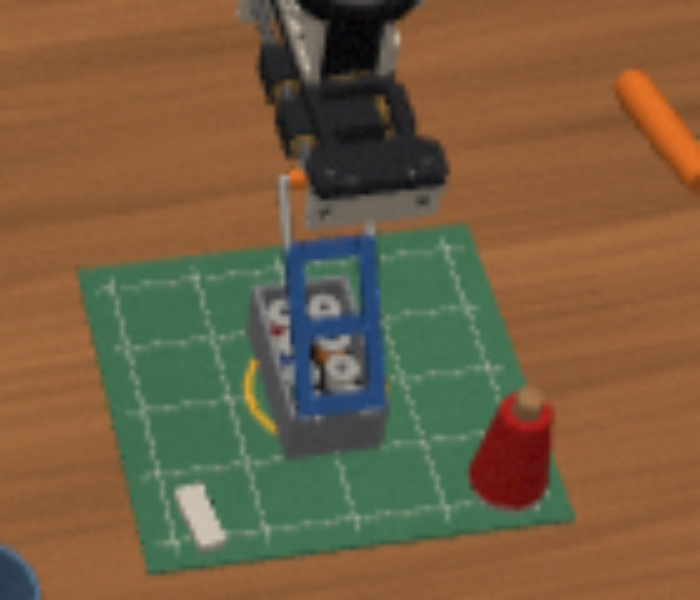

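The tool is being pushed outward along the lid (about 11 N), so my arc radius is slightly short. I'll ease it out and continue.

Request:
{"name": "play_rows", "arguments": {"commands": [{"offset": [0,-0.001,-0.001],"twist": 0},{"offset": [0,0,0],"twist": 0}]}}

```text
time: 16.25
tool_pos: [498.1, 225.7, 321.5]
tcp_rot: [3.139, -0.0, 1.525]
contact_force: [-0.4, -0.4, 0.4]
grip_width: 10.8
```

Request:
{"name": "play_rows", "arguments": {"commands": [{"offset": [0,0.0078,-0.0065],"twist": 0},{"offset": [0,0.0081,-0.0059],"twist": 0},{"offset": [0,0.0085,-0.0053],"twist": 0},{"offset": [0,0.0088,-0.0047],"twist": 0},{"offset": [0,0,0],"twist": 0}]}}

```text
time: 16.75
tool_pos: [531.9, 224.1, 344.2]
tcp_rot: [3.139, -0.0, 1.524]
contact_force: [2.1, 0.2, -1.9]
grip_width: 10.7
```

Request:
{"name": "play_rows", "arguments": {"commands": [{"offset": [0,0,0],"twist": 0}]}}

```text
time: 16.85
tool_pos: [530.7, 224.2, 343.5]
tcp_rot: [3.141, 0.0, 1.524]
contact_force: [1.5, -0.3, -1.7]
grip_width: 10.9
```

Request:
{"name": "play_rows", "arguments": {"commands": [{"offset": [0,0.0093,-0.0037],"twist": 0},{"offset": [0,0.0095,-0.003],"twist": 0},{"offset": [0,0.0097,-0.0024],"twist": 0},{"offset": [0,0.0099,-0.0017],"twist": 0},{"offset": [0,0,0],"twist": 0}]}}

```text
time: 17.35
tool_pos: [569.1, 222.5, 353.8]
tcp_rot: [-3.141, 0.0, 1.524]
contact_force: [1.3, 0.4, -1.5]
grip_width: 10.8
```

Request:
{"name": "play_rows", "arguments": {"commands": [{"offset": [0,0,0],"twist": 0}]}}

```text
time: 17.45
tool_pos: [568.4, 222.6, 354.0]
tcp_rot: [-3.141, 0.0, 1.525]
contact_force: [1.9, -1.1, -3.7]
grip_width: 11.1
```

Request:
{"name": "play_rows", "arguments": {"commands": [{"offset": [0,0.0099,-0.0008],"twist": 0},{"offset": [0,0.01,0],"twist": 0},{"offset": [0,0.01,0.0004],"twist": 0},{"offset": [0,0.01,0.001],"twist": 0},{"offset": [0,0,0],"twist": 0}]}}

```text
time: 17.95
tool_pos: [609.5, 220.5, 353.3]
tcp_rot: [3.141, 0.0, 1.524]
contact_force: [-0.3, -0.4, -2.8]
grip_width: 10.8
```

Request:
{"name": "play_rows", "arguments": {"commands": [{"offset": [0,0.005,0.0008],"twist": 0},{"offset": [0,0.003,0.0006],"twist": 0},{"offset": [0,0,0],"twist": 0}]}}

```text
time: 18.25
tool_pos: [616.8, 220.4, 352.2]
tcp_rot: [-3.142, 0.0, 1.525]
contact_force: [-1.2, -0.7, -4.2]
grip_width: 10.7
```

```bash
python3 - <<'E'
from h import *
o,im=shot('scene','s12'); print(o['time'],o['tool_pos'],o['tcp_rot'],o['contact_force']); cv2.imwrite('pics/s12c.png',cv2.resize(im[120:240,340:480],None,fx=5,fy=5))
E
```

```text
18.25 [616.78047692 220.35056363 352.16740397] [-3.14157770e+00  8.79083440e-05  1.52470201e+00] [-1.21090214 -0.73652729 -4.23793088]
```

View pics/s12c.png

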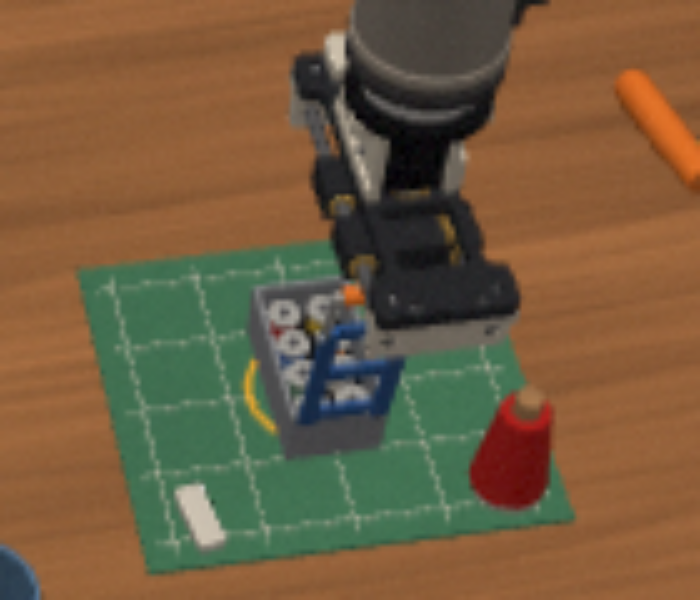

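Estimated lid angle about 1.72, case in place. A few mm more to feel the stop, easing 0.5 mm down.

Request:
{"name": "play_rows", "arguments": {"commands": [{"offset": [0,0.002,0.0008],"twist": 0},{"offset": [0,0.002,0.0004],"twist": 0},{"offset": [0,0,0],"twist": 0},{"offset": [0,0,0],"twist": 0}]}}

```text
time: 18.7
tool_pos: [620.6, 220.2, 351.3]
tcp_rot: [3.141, -0.0, 1.525]
contact_force: [-2.1, 0.3, -1.0]
grip_width: 10.6
```

Request:
{"name": "play_rows", "arguments": {"commands": [{"offset": [0,0.002,0.0004],"twist": 0},{"offset": [0,0,0],"twist": 0},{"offset": [0,0,0],"twist": 0}]}}

```text
time: 19.0
tool_pos: [622.7, 220.1, 350.9]
tcp_rot: [3.141, -0.0, 1.525]
contact_force: [-1.3, 0.5, -1.5]
grip_width: 10.9
```

```bash
python3 - <<'E'
from h import *
o,im=shot('scene','s13'); print(o['time'],o['tool_pos'],o['contact_force']); cv2.imwrite('pics/s13c.png',cv2.resize(im[120:240,340:480],None,fx=5,fy=5))
a=cv2.imread('pics/s9.png')
for nm in ('s9','s13'):
    i=cv2.imread(f'pics/{nm}.png'); print(nm); 
E
```

```text
19.0 [622.69720905 220.05624907 350.90875222] [-1.29325796  0.45465134 -1.47709016]
s9
s13
```

View pics/s13c.png

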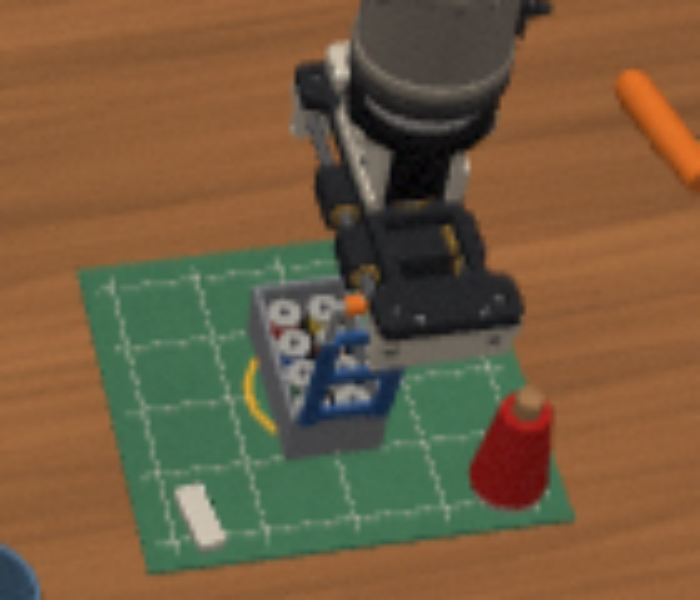

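The backward force reached about 2 N, which is also roughly where the light case would start to tip about its rear edge. Estimated angle is at or above 1.74, so the lid is at its stop. I won't push further. Fitting the arc from the measured points for the return.

```bash
python3 - <<'E'
import numpy as np
from scipy.optimize import least_squares
P=np.array([(620.6,351.3),(616.8,352.2),(568.4,354.0),(530.7,343.5),(498.1,321.5),(451.4,245.1),(448.3,215.4)])
P[:,0]=P[:,0]
s=least_squares(lambda p:np.hypot(P[:,0]-p[0],P[:,1]-p[1])-p[2],[591.5,205,143]); print(s.x,s.fun.round(2))
s2=least_squares(lambda p:np.hypot(P[:,0]-p[0],P[:,1]-p[1])-143.06,[591.5,205]); print(s2.x,s2.fun.round(2))
cx,cz,R=s.x
a0=np.pi-np.arctan2(350.9-cz,622.7-cx); print('angle now (from -x)',a0, 'shut',np.arctan2(215.4-cz,cx-448.3))
a1=np.arctan2(215.4-cz,cx-448.3)
a=np.linspace(a0,a1,27); x=cx-R*np.cos(a); z=cz+R*np.sin(a)
x[0]=622.7;z[0]=350.9
for i in range(26): print(i+1,(a[i+1]-a1).round(2),'dy',round(x[i+1]-x[i],1),'dz',round(-(z[i+1]-z[i]),1),' at',x[i+1].round(1),z[i+1].round(1))
E
```

```text
[588.1696537  215.39201963 139.84629504] [-0.12 -0.07  0.16  0.56 -0.66  0.11  0.02]
[590.54263065 212.26154184] [-0.81 -0.68  0.4   1.18  0.04 -0.09 -0.78]
angle now (from -x) 1.8203076953888795 shut 5.7055729685030546e-05
1 1.75 dy -9.6 dz -2.1  at 613.1 353.0
2 1.68 dy -9.7 dz -1.4  at 603.5 354.4
3 1.61 dy -9.8 dz -0.7  at 593.7 355.1
4 1.54 dy -9.8 dz -0.0  at 583.9 355.2
5 1.47 dy -9.8 dz 0.6  at 574.1 354.5
6 1.4 dy -9.7 dz 1.3  at 564.4 353.2
7 1.33 dy -9.6 dz 2.0  at 554.9 351.2
8 1.26 dy -9.4 dz 2.7  at 545.4 348.5
9 1.19 dy -9.2 dz 3.3  at 536.2 345.2
10 1.12 dy -9.0 dz 4.0  at 527.3 341.3
11 1.05 dy -8.7 dz 4.6  at 518.6 336.7
12 0.98 dy -8.3 dz 5.2  at 510.3 331.5
13 0.91 dy -7.9 dz 5.7  at 502.4 325.8
14 0.84 dy -7.5 dz 6.3  at 494.8 319.5
15 0.77 dy -7.1 dz 6.8  at 487.8 312.8
16 0.7 dy -6.6 dz 7.3  at 481.2 305.5
17 0.63 dy -6.0 dz 7.7  at 475.2 297.8
18 0.56 dy -5.5 dz 8.1  at 469.7 289.7
19 0.49 dy -4.9 dz 8.5  at 464.8 281.2
20 0.42 dy -4.3 dz 8.8  at 460.5 272.4
21 0.35 dy -3.7 dz 9.1  at 456.8 263.4
22 0.28 dy -3.0 dz 9.3  at 453.8 254.1
23 0.21 dy -2.4 dz 9.5  at 451.4 244.6
24 0.14 dy -1.7 dz 9.6  at 449.7 234.9
25 0.07 dy -1.0 dz 9.7  at 448.7 225.2
26 0.0 dy -0.3 dz 9.8  at 448.3 215.4
```

Request:
{"name": "play_rows", "arguments": {"commands": [{"offset": [0,-0.005,-0.0009],"twist": 0},{"offset": [0,-0.0096,-0.0018],"twist": 0},{"offset": [0,-0.0097,-0.0011],"twist": 0},{"offset": [0,-0.0098,-0.0004],"twist": 0},{"offset": [0,-0.0098,0.0002],"twist": 0}]}}

```text
time: 19.55
tool_pos: [577.8, 222.1, 354.9]
tcp_rot: [3.141, 0.0, 1.525]
contact_force: [1.3, 0.4, -2.5]
grip_width: 10.9
```

Request:
{"name": "play_rows", "arguments": {"commands": [{"offset": [0,-0.0098,0.0009],"twist": 0},{"offset": [0,-0.0097,0.0016],"twist": 0},{"offset": [0,-0.0095,0.0023],"twist": 0},{"offset": [0,0,0],"twist": 0},{"offset": [0,0,0],"twist": 0}]}}

```text
time: 20.05
tool_pos: [549.6, 223.4, 349.6]
tcp_rot: [-3.141, 0.0, 1.525]
contact_force: [0.5, -0.1, -5.5]
grip_width: 10.8
```

Request:
{"name": "play_rows", "arguments": {"commands": [{"offset": [0,-0.009,0.0039],"twist": 0},{"offset": [0,-0.009,0.0043],"twist": 0},{"offset": [0,-0.0087,0.0045],"twist": 0},{"offset": [0,-0.0083,0.005],"twist": 0},{"offset": [0,0,0],"twist": 0}]}}

```text
time: 20.55
tool_pos: [513.7, 225.2, 331.8]
tcp_rot: [-3.14, 0.0, 1.525]
contact_force: [-3.1, 0.1, 3.1]
grip_width: 11.5
```

Request:
{"name": "play_rows", "arguments": {"commands": [{"offset": [0,0,0],"twist": 0}]}}

```text
time: 20.65
tool_pos: [514.6, 225.1, 332.4]
tcp_rot: [-3.141, 0.0, 1.525]
contact_force: [-2.8, -0.4, 5.7]
grip_width: 10.7
```

Request:
{"name": "play_rows", "arguments": {"commands": [{"offset": [0,-0.0083,0.0047],"twist": 0},{"offset": [0,-0.0079,0.0054],"twist": 0},{"offset": [0,-0.0075,0.0061],"twist": 0},{"offset": [0,-0.0071,0.0066],"twist": 0},{"offset": [0,0,0],"twist": 0}]}}

```text
time: 21.15
tool_pos: [483.1, 226.5, 308.1]
tcp_rot: [-3.139, 0.001, 1.525]
contact_force: [2.7, -0.1, -2.8]
grip_width: 10.8
```

Request:
{"name": "play_rows", "arguments": {"commands": [{"offset": [0,0,0],"twist": 0}]}}

```text
time: 21.25
tool_pos: [483.9, 226.4, 309.1]
tcp_rot: [-3.14, 0.001, 1.525]
contact_force: [-0.0, -0.2, -1.5]
grip_width: 10.8
```

```bash
python3 - <<'E'
from h import *
o,im=shot('scene','s14'); print(o['time'],o['tool_pos'],o['contact_force']); cv2.imwrite('pics/s14c.png',cv2.resize(im[120:240,340:480],None,fx=5,fy=5))
E
```

```text
21.25 [483.85417588 226.41902536 309.06366793] [-0.00576554 -0.22625132 -1.51244133]
```

View pics/s14c.png

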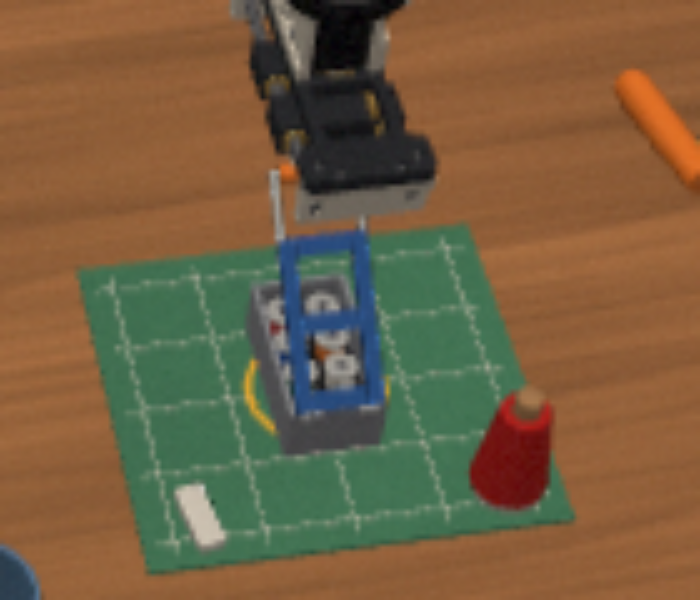

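Request:
{"name": "play_rows", "arguments": {"commands": [{"offset": [0,-0.0064,0.0072],"twist": 0},{"offset": [0,-0.006,0.0077],"twist": 0},{"offset": [0,-0.0055,0.0081],"twist": 0},{"offset": [0,-0.0049,0.0085],"twist": 0},{"offset": [0,0,0],"twist": 0}]}}

```text
time: 21.8
tool_pos: [460.5, 227.5, 276.5]
tcp_rot: [-3.139, 0.001, 1.525]
contact_force: [1.5, -0.7, -1.5]
grip_width: 10.8
```

Request:
{"name": "play_rows", "arguments": {"commands": [{"offset": [0,0,0],"twist": 0}]}}

```text
time: 21.9
tool_pos: [460.9, 227.5, 277.5]
tcp_rot: [-3.14, 0.001, 1.525]
contact_force: [-0.6, -1.0, -1.6]
grip_width: 10.9
```

Request:
{"name": "play_rows", "arguments": {"commands": [{"offset": [0,-0.0042,0.0088],"twist": 0},{"offset": [0,-0.0036,0.0091],"twist": 0},{"offset": [0,-0.0029,0.0093],"twist": 0},{"offset": [0,-0.0022,0.0095],"twist": 0},{"offset": [0,0,0],"twist": 0}]}}

```text
time: 22.4
tool_pos: [447.8, 228.1, 239.6]
tcp_rot: [-3.139, 0.001, 1.525]
contact_force: [-3.2, 1.5, -0.1]
grip_width: 10.9
```

Request:
{"name": "play_rows", "arguments": {"commands": [{"offset": [0,0,0],"twist": 0}]}}

```text
time: 22.5
tool_pos: [448.0, 228.1, 240.6]
tcp_rot: [-3.139, 0.001, 1.525]
contact_force: [-4.5, 0.5, 0.2]
grip_width: 11.1
```

Request:
{"name": "play_rows", "arguments": {"commands": [{"offset": [0,-0.002,0.008],"twist": 0},{"offset": [0,-0.0012,0.007],"twist": 0},{"offset": [0,-0.0006,0.005],"twist": 0},{"offset": [0,0,0.003],"twist": 0},{"offset": [0,0,0],"twist": 0}]}}

```text
time: 23.0
tool_pos: [445.0, 228.3, 217.9]
tcp_rot: [3.141, -0.0, 1.525]
contact_force: [0.2, 0.9, -1.5]
grip_width: 11.1
```

Request:
{"name": "play_rows", "arguments": {"commands": [{"offset": [0,0,0.001],"twist": 0},{"offset": [0,0,0],"twist": 0}]}}

```text
time: 23.2
tool_pos: [444.9, 228.3, 217.3]
tcp_rot: [3.141, -0.0, 1.525]
contact_force: [1.4, 1.0, -0.8]
grip_width: 10.8
```

Request:
{"name": "play_rows", "arguments": {"commands": [{"offset": [0,0,0.001],"twist": 0},{"offset": [0,0,0.001],"twist": 0},{"offset": [0,0,0],"twist": 0},{"offset": [0,0,0],"twist": 0}]}}

```text
time: 23.6
tool_pos: [444.9, 228.3, 215.3]
tcp_rot: [3.141, -0.0, 1.525]
contact_force: [2.6, 1.4, 0.1]
grip_width: 11.1
```

Request:
{"name": "play_rows", "arguments": {"commands": [{"offset": [0,0,0.0007],"twist": 0},{"offset": [0,0,0.0005],"twist": 0},{"offset": [0,0,0],"twist": 0},{"offset": [0,0,0],"twist": 0}]}}

```text
time: 24.0
tool_pos: [444.8, 228.3, 214.7]
tcp_rot: [3.141, -0.0, 1.525]
contact_force: [0.6, -1.0, 7.5]
grip_width: 11.3
```

```bash
python3 - <<'E'
from h import *
o,im=shot('scene','s15'); print(o['time'],o['tool_pos'],o['contact_force']); cv2.imwrite('pics/s15c.png',cv2.resize(im[120:240,340:480],None,fx=5,fy=5))
E
```

```text
24.0 [444.7510416  228.31193132 214.73066629] [ 0.56825422 -1.035028    7.49231033]
```

View pics/s15c.png

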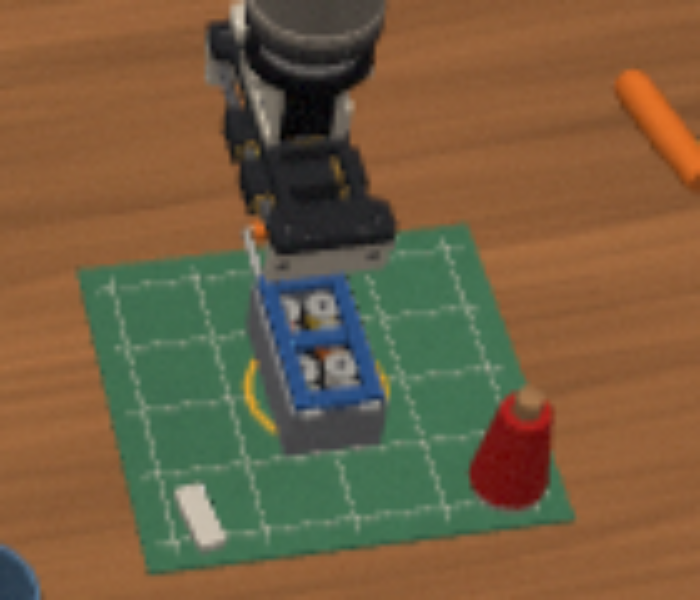

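Lid shut, firm at 7.5 N, and the case has shifted only a few mm. Opening the jaws partway and rising straight up.

Request:
{"name": "play_rows", "arguments": {"commands": [{"offset": [0,0,0],"twist": 0},{"offset": [0,0,0],"twist": 0},{"offset": [0,0,0],"twist": 0},{"offset": [0,0,0],"twist": 0},{"offset": [0,0,0],"twist": 0}], "jaw": 175}}

```text
time: 24.55
tool_pos: [444.5, 228.2, 213.8]
tcp_rot: [-3.141, 0.0, 1.525]
contact_force: [-0.5, 0.2, -0.5]
grip_width: 28.6
```

Request:
{"name": "play_rows", "arguments": {"commands": [{"offset": [0,0,-0.005],"twist": 0},{"offset": [0,0,-0.01],"twist": 0},{"offset": [0,0,-0.02],"twist": 0},{"offset": [0,0,-0.04],"twist": 0},{"offset": [0,0,-0.04],"twist": 0}]}}

```text
time: 25.05
tool_pos: [444.3, 228.2, 330.7]
tcp_rot: [-3.141, 0.0, 1.525]
contact_force: [1.4, 1.5, 0.9]
grip_width: 28.7
```

Request:
{"name": "play_rows", "arguments": {"commands": [{"offset": [-0.02,0,-0.04],"twist": 0},{"offset": [-0.02,0,0],"twist": 0},{"offset": [0,0,0],"twist": 0},{"offset": [0,0,0],"twist": 0}]}}

```text
time: 25.45
tool_pos: [442.6, 188.2, 369.4]
tcp_rot: [3.141, -0.0, 1.524]
contact_force: [0.4, -0.3, -0.0]
grip_width: 29.2
```

```bash
python3 - <<'E'
from meas import *
o,im=shot('wrist','w16'); print(o['time'],o['tool_pos'],o['contact_force'],o['grip_width'])
c=cam('wrist',o); np.save('w16.npy',np.r_[o['tool_pos'],o['tcp_rot']])
m=pix(im,(100,110,40),(125,255,255),(330,60,560,290)); q=cv2.minAreaRect(np.stack(np.nonzero(m)[::-1],1).astype(np.float32)); print(q)
print(onz(c,*q[0],53))
o,s=shot('scene','s16'); o,t=shot('top','t16')
cv2.imwrite('pics/s16c.png',cv2.resize(s[120:240,340:480],None,fx=5,fy=5))
E
```

```text
25.45 [442.55794294 188.2229912  369.35998715] [ 0.41827014 -0.32756101 -0.00545141] 29.154140956156464
((422.93182373046875, 141.9993896484375), (121.6949691772461, 61.0702018737793), 0.5208564400672913)
[535.17568498 225.61230643  53.        ]
```

View pics/w16.png

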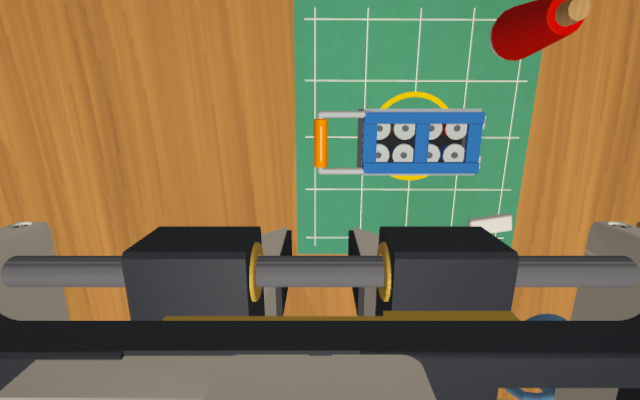

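View pics/s16c.png

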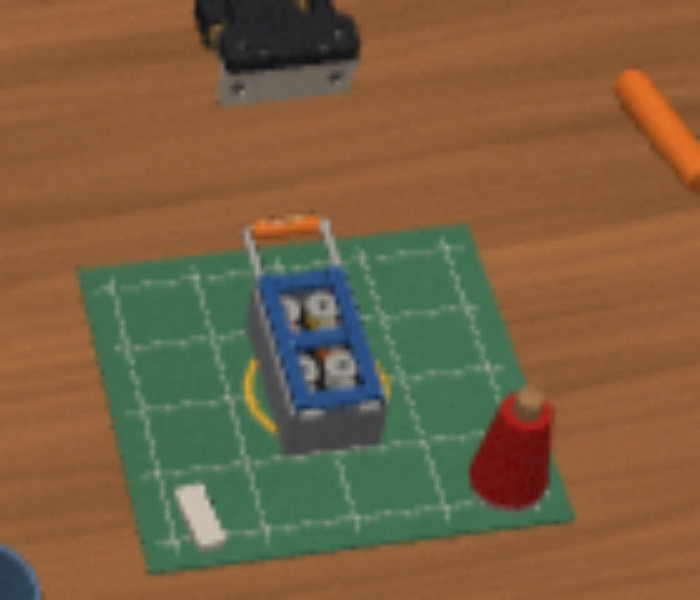

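Everything looks in place: lid centre (535.2, 225.6), 3 mm from the mat middle. One more view to triangulate the handle's height and confirm the lid is fully shut.

Request:
{"name": "play_rows", "arguments": {"commands": [{"offset": [-0.03,0,0],"twist": 0},{"offset": [-0.03,0,0],"twist": 0},{"offset": [0,0,0],"twist": 0},{"offset": [0,0,0],"twist": 0}]}}

```text
time: 26.0
tool_pos: [440.2, 128.5, 368.7]
tcp_rot: [-3.141, -0.0, 1.524]
contact_force: [-0.2, 0.5, -0.8]
grip_width: 28.4
```

```bash
python3 - <<'E'
from meas import *
o,im2=shot('wrist','w17'); p=np.load('w16.npy'); im1=cv2.imread('pics/w16.png')
c1=cam('wrist',dict(tool_pos=p[:3],tcp_rot=p[3:])); c2=cam('wrist',o)
def hd(im,roi):
    m=pix(im,(3,200,150),(17,255,255),roi); m[:,:roi[0]]=0; n,l,st,c=cv2.connectedComponentsWithStats(m); k=1+np.argmax(st[1:,4]); s=st[k]; return np.array([s[0]+s[2]/2-.5,s[1]+s[3]/2-.5]),s
h1=hd(im1,(308,100,335,180)); h2=hd(im2,(308,30,335,130)); print(h1,h2)
print('handle',tri(ray(c1,*h1[0]),ray(c2,*h2[0])))
a=[]
for im,roi in((im1,(330,60,560,220)),(im2,(330,0,560,180))):
    m=pix(im,(100,110,40),(125,255,255),roi); a.append(cv2.minAreaRect(np.stack(np.nonzero(m)[::-1],1).astype(np.float32)))
print(a,tri(ray(c1,*a[0][0]),ray(c2,*a[1][0])))
E
```

```text
(array([320. , 142.5]), array([314, 119,  13,  48, 295], dtype=int32)) (array([317. ,  70.5]), array([314,  44,   7,  54, 208], dtype=int32))
handle (array([442.92496399, 229.54153055,  53.86915027]), [1.2, 1.2])
[((422.93182373046875, 141.9993896484375), (121.6949691772461, 61.0702018737793), 0.5208564400672913), ((429.0, 70.5), (67.0, 130.0), 90.0)] (array([535.91787096, 225.40991008,  51.06506245]), [0.1, 0.1])
```

View pics/w17.png

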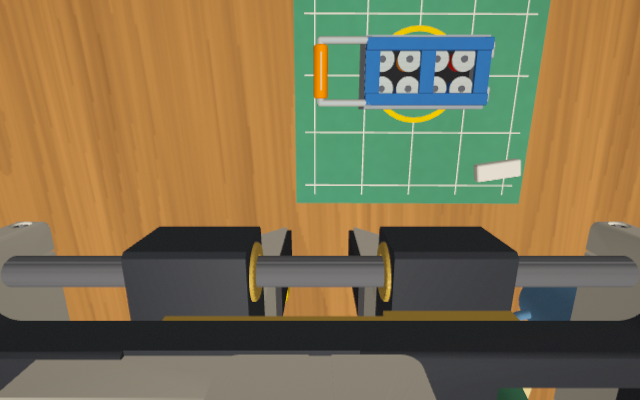

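View pics/t16.png

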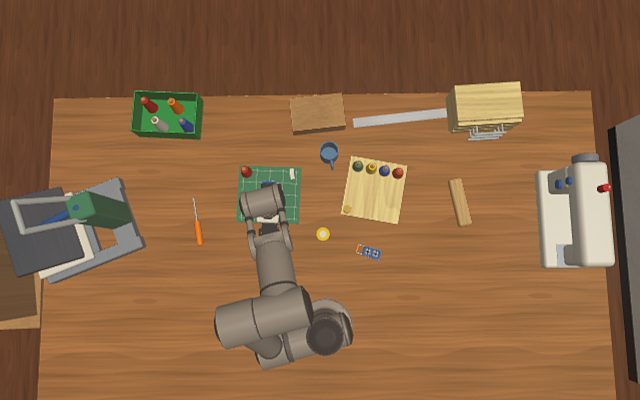

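```bash
python3 - <<'E'
from meas import *
o=status.get_obs(); p=np.load('w16.npy'); c1=cam('wrist',dict(tool_pos=p[:3],tcp_rot=p[3:])); c2=cam('wrist',o)
res=[]
for f,roi in(('w16',(311,110,330,176)),('w17',(311,36,330,106))):
    im=cv2.imread(f'pics/{f}.png'); x0,y0,x1,y1=roi
    h=cv2.cvtColor(im,cv2.COLOR_BGR2HSV)[y0:y1,x0:x1]; m=((h[...,0]<24)&(h[...,2]>190)&(h[...,1]>90)).astype(np.uint8)
    n,l,st,c=cv2.connectedComponentsWithStats(m); k=1+np.argmax(st[1:,4]); s=st[k]; print(s+[x0,y0,0,0,0]); res.append([x0+s[0]+s[2]/2-.5,y0+s[1]+s[3]/2-.5])
print(res,tri(ray(c1,*res[0]),ray(c2,*res[1])),[proj(c,[444.5,229,z]).round(1) for c in(c1,c2) for z in(50,58.6)])
E
python3 - <<'E'
import cv2
cv2.imwrite('pics/w17c.png',cv2.resize(cv2.imread('pics/w17.png')[20:130,300:500],None,fx=4,fy=4))
E
```

```text
[315 119  12  49 581]
[314  44  14  55 675]
[[np.float64(320.5), np.float64(143.0)], [np.float64(320.5), np.float64(71.0)]] (array([444.57087541, 229.23568347,  55.59261961]), [0.0, 0.0]) [array([320.4, 142.7]), array([320.4, 143.6]), array([320.4,  72.1]), array([320.4,  70.9])]
```

View pics/w17c.png

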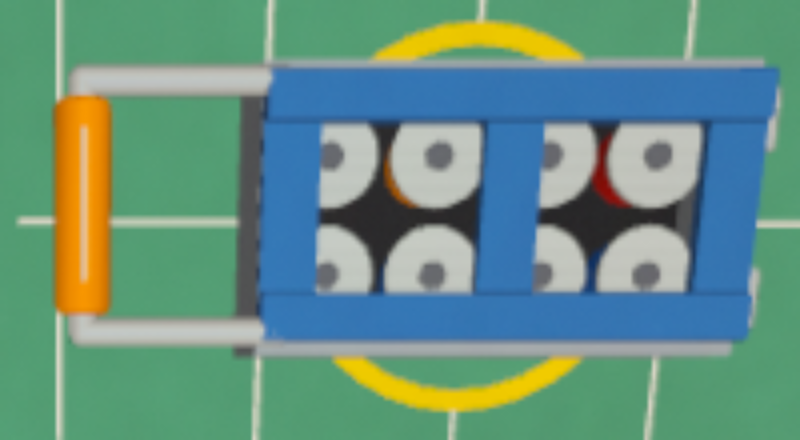

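```bash
python3 - <<'E'
from meas import *
c=cam('scene')
for f in('s8','s16'):
    im=cv2.imread(f'pics/{f}.png'); h=cv2.cvtColor(im,cv2.COLOR_BGR2HSV)
    x0,y0,x1,y1=385,158,412,172
    g=h[y0:y1,x0:x1]; w=((g[...,0]<15)&(g[...,1]>200)&(g[...,2]>140)).astype(float)
    ys,xs=np.nonzero(w); hp=np.array([xs.mean()+x0,ys.mean()+y0])
    m=pix(im,(100,120,40),(125,255,255),(385,168,425,208)); n,l,st,cc=cv2.connectedComponentsWithStats(m); k=1+np.argmax(st[1:,4])
    print(f,'handle',hp.round(2),len(xs),'lid',cc[k].round(2),st[k])
d=[proj(c,p) for p in([448.6,228.5,50],[444.5,229,50],[444.5,229,55.6])]; print([x.round(2) for x in d])
print(proj(c,[539.6,224.3,53]),proj(c,[535.5,225,53]),proj(c,[535.5,225,53+2.1]))
E
```

```text
s8 handle [397.25 166.38] 24 lid [403.87 188.42] [392 174  25  29 293]
s16 handle [396.81 165.24] 21 lid [403.44 187.33] [392 173  24  29 287]
[array([396.06, 166.74]), array([395.85, 165.77]), array([396.02, 164.58])]
[403.10106352 188.1844449 ] [402.93871656 187.12900456] [403.01103518 186.69126988]
```

The scene view settles it. The handle moved -1.14 px, against -0.97 predicted for a shut lid and -2.16 for a lid 5.6 mm up. The lid moved -1.09 px against -1.06 predicted. So it's shut, the gripper is clear, and I'm handing in.

```bash
python3 - <<'E'
from plant import ticket,status
print(status.get_obs()['time'],ticket.close_job())
E
```

```text
the job is handed in; nothing more can be done
26.05 None
```

I carried the shut case to the mat, set it down over the yellow ring and let go. I then swung the lid by its handle back to its stop and shut again. The job was handed in at 26.05 s; it reports no verdict.

**Last checks**
- **Position:** the case stands about 3 mm from the mat's middle. It slid about 4 mm during the swing.
- **Other things:** they look unmoved in the final top view.
- **Gripper:** clear of everything.

**Hinge**
- **No binding felt:** the largest forces during the swing, about 11 N along the lid and 5.5 N of lift, came from my path not quite matching the lid's arc. I eased both out.
- **Open stop:** inferred from the lid angle, which I estimated at 1.75 rad or just over. The backward force reached only about 2 N. I didn't press harder, because the light case would start to tip at about that force.

**One check that disagreed:** the last wrist-camera measurement put the handle at 54–56 mm instead of 50, a coarse reading that could mean a slightly raised lid. Two others say it is shut:
- Pressing it shut met a firm 7.5 N at the original height.
- The scene camera shows the handle and lid within about 0.2 px of where a shut lid should be.

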